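Grade beetroot samples on a sprung sizing gauge

TASK

Grade the beetroots by size: with the gauge's jaw home, set every beetroot over the slot, one to a bay; then pull the sprung jaw by its tab to the first mark (single line), hold it there a good four seconds, let it go back home, and put whatever dropped into the trough into the red crate. Then pull the jaw to the second mark (double line), again hold it there a good four seconds and let it go home: leave what drops this time in the trough, and put what is still on the gauge into the steel bowl. Never pull the jaw well past the second mark, and leave the other things on the bench where they are.

Things in the scene. Friction and masses are not known exactly. Their poses are not given: they have to be found in the camera images.
- gauge: the bench sizing gauge (fixed), a grey stand; origin at table level under the middle of the slot, its x points away from the robot, y left. Its steel deck, top 125 mm above the table, has a slot along y, 252 mm long, between two plates: the fixed far plate (x 13 to 50 mm) and the near plate, the sprung jaw (x -13 to -63 mm at home; slot 26 mm wide, so every beetroot sits astride it)
- jaw (a joint): travel of the sprung jaw, m: 0 at home, grows as it is pulled along the gauge's -x (to the robot), at most 0.045. Slot width = 26 mm + travel. A spring draws it home with 6 N + 200 N/m; let go, it glides home in about a second and lifts beetroots still on the slot. First mark: 0.018 (slot 44 mm); second: 0.031 (slot 57 mm). A beetroot thinner than the slot drops into the trough
- pull_tab (a point): centre of the jaw's black upright pull tab: 14 mm thick along the gauge's x, 50 mm wide along y, 45 mm tall, standing on the jaw's 44 mm wide steel neck, level with the deck. Moves with the jaw. Clear on both x sides (43 mm to the fences), so it can be pinched or hooked from above and drawn along the gauge's -x
- pointer (a point): tip of the jaw's thin dark pointer, over the white scale at the left end of the gauge (y = 146 mm); it moves with the jaw, is 30 mm on the -x side of the slot line at home, and stands over a mark when the jaw is at that mark
- mark_1 (a point): the first mark on the white scale: a single black line; pointer here = travel 18 mm.
- mark_2 (a point): the second mark on the white scale: a double black line (this point is midway between the two lines); pointer here = travel 31 mm.
- bay_0 (a point): middle of the left bay (y = 84 mm in the gauge's frame), on the slot line at deck height.
- bay_1 (a point): middle of the centre bay (y = 0). The bays are 79 mm wide, parted by fences across the slot at y = -126, -42, 42 and 126 mm, each 5 mm thick, 100 mm long (x -50 to 50) and 22 mm high above the deck
- bay_2 (a point): middle of the right bay (y = -84 mm).
- trough (a point): middle of the trough floor, 6 mm above the table: a flat tray 262 mm along y, x 77 to 150 mm in the gauge's frame, with a 30 mm high lip at its far side, open above, not divided. Dropped beetroots roll down a chute into it, away from the robot, and mostly rest against the lip; the deck ends at x = 50 mm
- crate_floor (a point): middle of the inner floor of the loose red plastic crate, 150 mm (its x) by 190 mm (its y) outside, 55 mm high, walls 5 mm, floor 5 mm above the table. At the robot's right.
- bowl: the loose round steel bowl at the robot's right, 184 mm across the rim, 62 mm high; origin at the middle of its underside.
- small_a_center (a point): the centre of a small beetroot: a plain round ball 38 mm in diameter, dark red-brown with a small pale cut disc on top, standing on the bench at the robot's left at the start; it can roll a little.
- small_b_center (a point): the centre of a small beetroot: a plain round ball 38 mm in diameter, dark red-brown with a small pale cut disc on top, standing on the bench at the robot's left at the start; it can roll a little. May be absent.
- medium_a_center (a point): the centre of a medium-sized beetroot: a plain round ball 51 mm in diameter, dark red-brown with a small pale cut disc on top, standing on the bench at the robot's left at the start; it can roll a little. May be absent.
- large_a_center (a point): the centre of a large beetroot: a plain round ball 64 mm in diameter, dark red-brown with a small pale cut disc on top, standing on the bench at the robot's left at the start; it can roll a little. May be absent.
- large_b_center (a point): the centre of a large beetroot: a plain round ball 64 mm in diameter, dark red-brown with a small pale cut disc on top, standing on the bench at the robot's left at the start; it can roll a little. May be absent.
- brown_bottle: bystander: brown glass bottle, 64 mm across, 150 mm tall, beyond the gauge; origin at its underside. Leave alone.
- clear_bottle: bystander: clear glass bottle, 60 mm across, 130 mm tall, beyond the gauge; origin at its underside. Leave alone.
- jar: bystander: small brown jar with a white cap, 48 mm across, 45 mm tall, among the beetroots; origin at its underside. Leave alone.
- beaker: bystander: open glass beaker, 68 mm across, 85 mm tall, beyond the gauge; origin at its underside. Leave alone.
- brush: bystander: vegetable brush lying near the robot at its right. Leave alone.
- dish: bystander: flat glass dish, 90 mm across, 16 mm tall, near the robot at its left. Leave alone.
Things that resemble listed ones, but are neither listed nor needed, are in the scene too. Leave any green or purple look-alike of the part that bears large_b_center alone.

How it is judged (in metres and radians):
On the way, in this order (a step that is already met when the one before it is completed fails the run):
1. all the beetroots sit over the slot of the gauge, jaw home (value of joint jaw below 0.004 m and x of small_a_center in the frame of gauge between -0.04 and 0.03 m and y of small_a_center in the frame of gauge between -0.13 and 0.13 m and z of small_a_center in the frame of gauge between 0.12 and 0.175 m and x of small_b_center in the frame of gauge between -0.04 and 0.03 m and y of small_b_center in the frame of gauge between -0.13 and 0.13 m and z of small_b_center in the frame of gauge between 0.12 and 0.175 m and x of medium_a_center in the frame of gauge between -0.04 and 0.03 m and y of medium_a_center in the frame of gauge between -0.13 and 0.13 m and z of medium_a_center in the frame of gauge between 0.12 and 0.175 m and x of large_a_center in the frame of gauge between -0.04 and 0.03 m and y of large_a_center in the frame of gauge between -0.13 and 0.13 m and z of large_a_center in the frame of gauge between 0.12 and 0.175 m and x of large_b_center in the frame of gauge between -0.04 and 0.03 m and y of large_b_center in the frame of gauge between -0.13 and 0.13 m and z of large_b_center in the frame of gauge between 0.12 and 0.175 m), for 0.3 s.
2. the jaw is held at the first mark, slot 44 mm (within 3 mm) for 2.5 s (value of joint jaw between 0.015 and 0.021 m), for 2.5 s.
3. jaw home, the small beetroots in the crate, the bigger ones still on the gauge (value of joint jaw below 0.004 m and x of small_a_center in the frame of crate_floor between -0.075 and 0.075 m and y of small_a_center in the frame of crate_floor between -0.095 and 0.095 m and z of small_a_center in the frame of crate_floor between 0 and 0.06 m and x of small_b_center in the frame of crate_floor between -0.075 and 0.075 m and y of small_b_center in the frame of crate_floor between -0.095 and 0.095 m and z of small_b_center in the frame of crate_floor between 0 and 0.06 m and x of medium_a_center in the frame of gauge between -0.04 and 0.03 m and y of medium_a_center in the frame of gauge between -0.13 and 0.13 m and z of medium_a_center in the frame of gauge between 0.12 and 0.175 m and x of large_a_center in the frame of gauge between -0.04 and 0.03 m and y of large_a_center in the frame of gauge between -0.13 and 0.13 m and z of large_a_center in the frame of gauge between 0.12 and 0.175 m and x of large_b_center in the frame of gauge between -0.04 and 0.03 m and y of large_b_center in the frame of gauge between -0.13 and 0.13 m and z of large_b_center in the frame of gauge between 0.12 and 0.175 m), for 0.3 s.
4. the jaw is held at the second mark, slot 57 mm (within 3 mm) for 2.5 s (value of joint jaw between 0.028 and 0.034 m), for 2.5 s.
At the end, for the whole second after the job is handed in: the jaw is home (travel under 4 mm); small beetroots lie in the crate, the medium one in the trough, the large ones in the bowl (centre within 80 mm of its axis), all at rest (value of joint jaw below 0.004 m and x of small_a_center in the frame of crate_floor between -0.075 and 0.075 m and y of small_a_center in the frame of crate_floor between -0.095 and 0.095 m and z of small_a_center in the frame of crate_floor between 0 and 0.06 m and x of small_b_center in the frame of crate_floor between -0.075 and 0.075 m and y of small_b_center in the frame of crate_floor between -0.095 and 0.095 m and z of small_b_center in the frame of crate_floor between 0 and 0.06 m and x of medium_a_center in the frame of gauge between 0.05 and 0.152 m and y of medium_a_center in the frame of gauge between -0.135 and 0.135 m and z of medium_a_center in the frame of gauge between 0 and 0.06 m and horizontal distance between each of large_a_center, large_b_center and bowl below 0.08 m and z of large_a_center in the frame of bowl between 0 and 0.1 m and z of large_b_center in the frame of bowl between 0 and 0.1 m and linear speed of each of small_a, small_b, medium_a, large_a, large_b below 0.03 m/s); the robot touches nothing.
It fails at once if the jaw is pulled more than 6 mm past the second mark (value of joint jaw above 0.037 m).
It fails at once if a bystander (bottle, jar, beaker, brush or dish) is moved more than 30 mm (distance of any of brown_bottle, clear_bottle, jar, beaker, brush, dish from where it was at the start of the episode above 0.03 m).
It fails at once if a bystander bottle, jar or beaker is tipped over (angle between any of brown_bottle, clear_bottle, jar, beaker's own z axis and vertical above 0.5 rad).
Of small_b, medium_a, large_a, large_b only 1 to 2 are there at a start; the rules pass over those that are not, and their reading is None.
At some moment in a run one of crate, bowl may be knocked a few centimetres aside while the robot is not near it.
Once in a run the grip may slacken for a moment while it holds something.
It also fails if it takes over 210 s, if anything falls off the work surface, if the arm or the gripper's body presses on something with over 40 N, if the wrist force passes 120 N, or if a joint passes its speed limit or range.

ROBOT

A 6-joint arm with a two-finger parallel gripper is mounted at the origin on the work surface. World frame = base frame: x ahead of the robot, y to its left, z up, the work surface at z = 0. Lengths are in mm, angles in rad, forces in N, time in s.
With the tool pointing down it reaches from about 350 to 975 mm from the base axis. Payload 7.1 kg.
Tool frame: the origin (TCP) lies on the centre line of the jaws, within the pads' length; the fingertips stand 14 mm ahead of it and the grasp point (between the pads) lies 5 mm behind it; x points along the fingers, z is the direction in which the jaws open and shut, and the axes are right-handed (so a half turn about x gives the same grasp; the last joint's range is limited). The gripper opens to 88 mm and grips with 3 to 60 N. Pads are 20 mm wide; open, the fingers measure 115 mm over their backs; the gripper's body (75 mm by 178 mm) begins 61 mm behind the grasp point.
Start: joints at [1.157, 0.423, 1.63, -0, 1.089, -0.019], TCP at [240.357, 576.917, 236.675] pointing down, gripper open.
Joint ranges: [-3, 3], [-0.9, 2.11], [0.09, 2.58], [-1.31, 4.45], [0.11, 2.69], [-2.54, 2.54]. Speed limits (rad/s): [2.39, 2.39, 3.01, 3.14, 3.14, 3.14].

INTERFACE

Orientations are given as a rotation vector (axis times angle).
In Python, from workcell import ctrl gives the robot as it stands.
- The arm moves only by the tool servo_tool, never from a script. Its argument "plan" is a list that holds one entry, the list of rows, each a list of 7 numbers: the shift along the tool's x, y, z in cm, then the turn, a rotation vector about the tool's x, y, z in rad, then the finger opening in cm, from 0 to 8.78. A call has 1 to 8 rows; each row is the pose to reach, as a shift and turn from the pose commanded when the call began, along the tool's axes at that moment; what a row does not reach only later rows make up. A row lasts 1/12 s, in which the tool goes at most 41.7 mm and 7.16 degrees, less where a joint would pass 70% of its speed; a pose out of reach is approached as far as the arm can. A call with a gripper value outside its range is refused whole. The fingers move at their own pace and stop on an object; the grip force is fixed at half the most. Time passes only in rows, so rows that repeat a pose let the fingers close. It gives the time, the measured TCP pose, the force and the opening at its end, in the units of the state.
- ctrl.get_obs(): the state, without advancing time (a new reading comes with each control period).
- ctrl.get_image(name): name is "scene" or "top"; returns the picture (480x640x3 uint8, red, green, blue); there is no depth.
- ctrl.calibration(name): a dict with "K" (3x3 intrinsics, pixels), "view" (4x4, takes a point from world to camera coordinates). Camera axes: x right, y up, looking along -z (the intrinsics and any distortion apply to the point x, -y, -z); pixel columns grow to the right and rows downward; lengths in mm; the calibration is good to about 2 mm. A picture is of the moment at which its call begins. calibration takes no time and is no camera call.
- ctrl.close_job(): hands the job in, once; it reports no verdict.
The state is a dict: "t": time; "qpos": joint angles; "qvel": joint speeds; "joint_torque": joint torques, N m; "ee_pos": TCP position; "orientation": TCP orientation; "ft_force": force on the tool from outside, world axes, zero at the start; "moment": the same for the moment, N m; "width": finger opening in mm.
Only numpy, scipy, OpenCV 4.12 (cv2) and the standard library are available. Lean on these libraries where they do the work, as an engineer would, in place of code of your own. Each camera call takes 0.05 s, during which the arm holds its last target.

## Working session

There is one attempt and no reset: what is moved stays moved. The work goes in short steps, Python scripts to look and compute and a tool call to move; the robot and the scene stay as the last step left them, time stands still between calls to the robot, and variables do not carry over. Pictures are saved under pics/ and viewed, and the job is handed in when it is done.

Besides the shell and the picture viewer there is one more tool, called after ">>>" as name(argument=value, ...) on one line, values as JSON. servo_tool: Moves the arm, as the interface text tells. Its arguments: {"type":"object","properties":{"plan":{"type":"array","items":{"type":"array","items":{"type":"array","items":{"type":"number"}}}}},"required":["plan"]}

```bash
ls; mkdir -p pics; python3 - <<'E'
from workcell import ctrl
import cv2
print(ctrl.get_obs())
for n in("scene","top"):
    c=ctrl.calibration(n);print(n,c)
    cv2.imwrite(f"pics/{n}0.png",ctrl.get_image(n)[:,:,::-1])
E
```

```text
pics
{'t': 0.0, 'qpos': array([ 1.15697988e+00,  4.23839674e-01,  1.63073031e+00, -2.30381762e-05,
        1.08860539e+00, -1.89519214e-02]), 'qvel': array([ 7.32347657e-05,  5.47694855e-06, -1.06327951e-03,  4.14937726e-04,
       -4.39167059e-04,  1.54696837e-03]), 'joint_torque': array([-1.12520720e-03, -5.44618535e+01, -2.73666215e+01,  6.43422687e-02,
        2.27850740e-02, -1.10058850e-04]), 'ee_pos': array([240.15444585, 576.4085648 , 235.88658384]), 'orientation': array([-0.91450764,  1.37186891,  0.91307443]), 'ft_force': array([ 0.01199522,  0.6222393 , -0.19088553]), 'moment': array([-0.0004849 ,  0.02452585, -0.02328315]), 'width': 88.11850110266069}
scene {'K': array([[433.51483423,   0.        , 322.82647348],
       [  0.        , 433.51483423, 241.95906997],
       [  0.        ,   0.        ,   1.        ]]), 'view': array([[-8.07532225e-01,  5.89821254e-01,  1.61087288e-03,
         3.78219519e+02],
       [-3.51607979e-01, -4.83580418e-01,  8.01574581e-01,
         1.56872183e+02],
       [ 4.73564711e-01,  6.46730909e-01,  5.97892630e-01,
        -1.44050418e+03],
       [ 0.00000000e+00,  0.00000000e+00,  0.00000000e+00,
         1.00000000e+00]])}
top {'K': array([[532.7416038 ,   0.        , 317.53860001],
       [  0.        , 532.7416038 , 241.93345565],
       [  0.        ,   0.        ,   1.        ]]), 'view': array([[-1.51220940e-02, -9.99773720e-01, -1.49610014e-02,
         9.24197799e+01],
       [ 9.87841449e-01, -1.72536746e-02,  1.54504309e-01,
        -5.58904914e+02],
       [-1.54727480e-01, -1.24426687e-02,  9.87878832e-01,
        -1.29737252e+03],
       [ 0.00000000e+00,  0.00000000e+00,  0.00000000e+00,
         1.00000000e+00]])}
```

View pics/scene0.png

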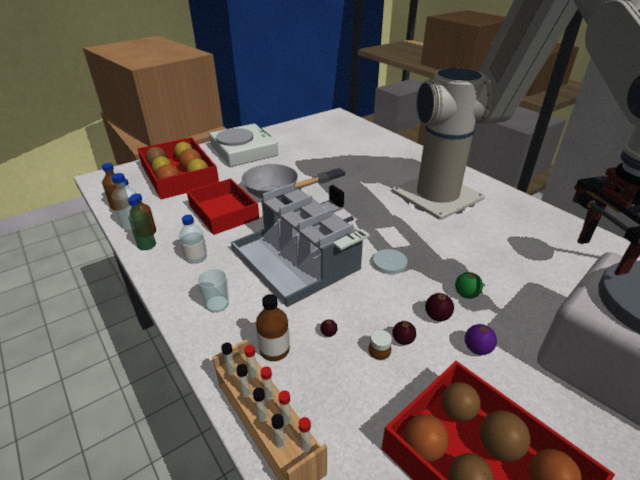

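View pics/top0.png

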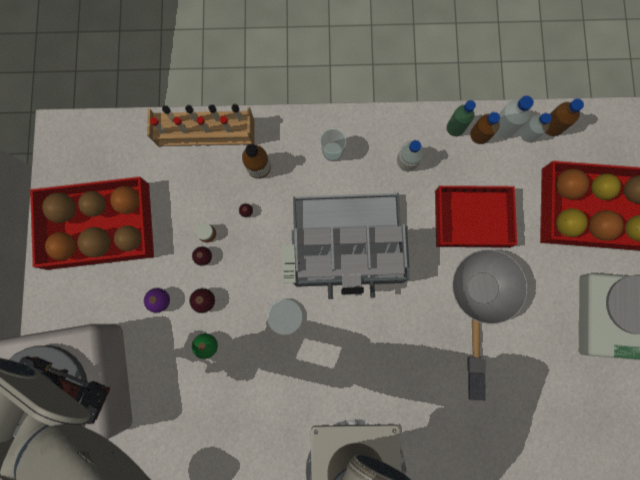

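```bash
cat > h.py <<'E'
import numpy as np, cv2
from workcell import ctrl
from scipy.spatial.transform import Rotation as R
def cal(n):
    c=ctrl.calibration(n); return c["K"],c["view"]
def ray(n,u,v):
    K,V=cal(n); d=np.array([(u-K[0,2])/K[0,0],-(v-K[1,2])/K[1,1],-1.0])
    Rm=V[:3,:3]; o=-Rm.T@V[:3,3]; return o,Rm.T@d
def atz(n,u,v,z):
    o,d=ray(n,u,v); return o+d*(z-o[2])/d[2]
def proj(n,p):
    K,V=cal(n); q=V[:3,:3]@np.asarray(p,float)+V[:3,3]
    return np.array([K[0,0]*q[0]/-q[2]+K[0,2],K[1,1]*(-q[1])/-q[2]+K[1,2]])
def tri(u1,u2):
    A=np.zeros((3,3));b=np.zeros(3)
    for n,u in(("top",u1),("scene",u2)):
        o,d=ray(n,*u);d=d/np.linalg.norm(d);M=np.eye(3)-np.outer(d,d);A+=M;b+=M@o
    return np.linalg.solve(A,b)
def snap(n,f,box=None,s=1):
    im=ctrl.get_image(n)[:,:,::-1].copy()
    cv2.imwrite("pics/full_"+f,im)
    if box:
        x0,y0,x1,y1=box; im=im[y0:y1,x0:x1]
    im=cv2.resize(im,None,fx=s,fy=s,interpolation=cv2.INTER_CUBIC); cv2.imwrite("pics/"+f,im)
def st():
    o=ctrl.get_obs(); Rm=R.from_rotvec(o["orientation"]).as_matrix()
    print("t",round(o["t"],2),"p",o["ee_pos"].round(1),"w",round(o["width"],1),"F",o["ft_force"].round(1),"q",o["qpos"].round(2)); return o,Rm
def to(p,yaw=None):
    """shift in tool axes (cm) to world p (mm)"""
    o,Rm=st(); print("x",Rm[:,0].round(3),"z",Rm[:,2].round(3))
    print("shift cm",(Rm.T@(np.array(p)-o["ee_pos"])/10).round(2))
E
python3 - <<'E'
from h import *
t=cv2.imread("pics/top0.png");s=cv2.imread("pics/scene0.png")
a=cv2.resize(t[195:365,130:260],None,fx=3,fy=3,interpolation=2); b=cv2.resize(s[265:360,310:510],None,fx=2,fy=3,interpolation=2)
cv2.imwrite("pics/a.png",a)
cv2.imwrite("pics/b.png",cv2.resize(s[265:365,310:510],None,fx=4,fy=4,interpolation=2))
cv2.imwrite("pics/c.png",cv2.resize(t[185:305,275:415],None,fx=5,fy=5,interpolation=2))
cv2.imwrite("pics/d.png",cv2.resize(s[175:305,225:375],None,fx=4.5,fy=4.5,interpolation=2))
E
```

```text
(no output)
```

View pics/a.png

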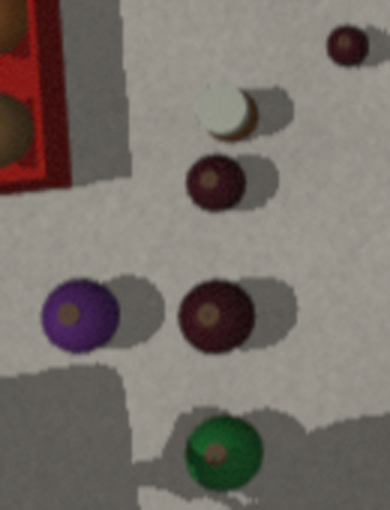

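View pics/b.png

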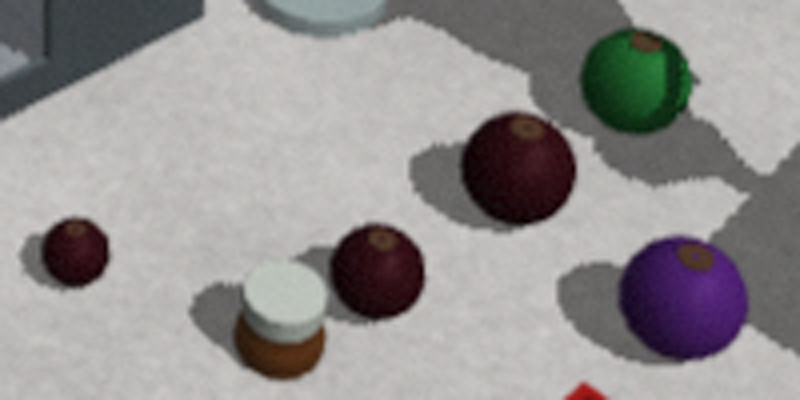

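View pics/c.png

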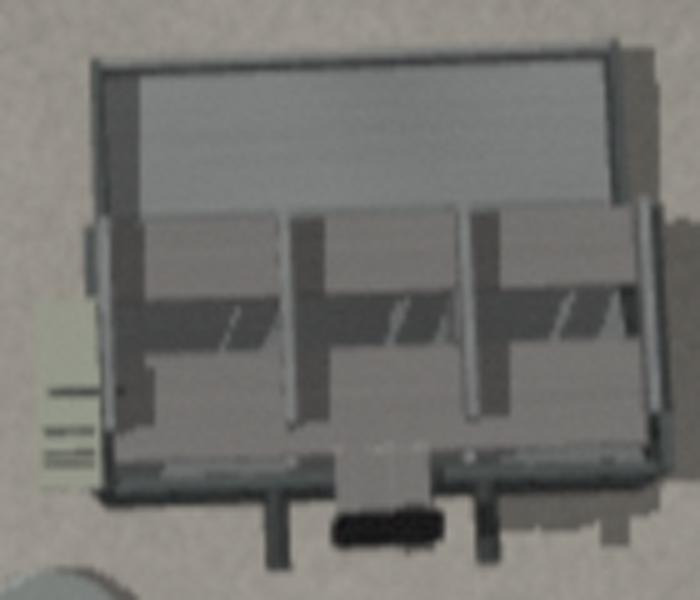

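View pics/d.png

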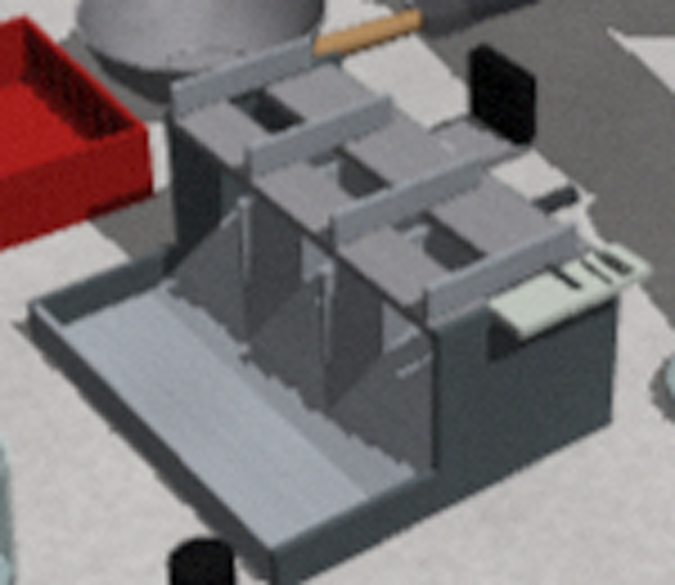

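```bash
cat > fit.py <<'E'
from h import *
from scipy.optimize import least_squares
T=[(103,217,110,428),(284,212,293,422),(464,207,474,415),(645,203,656,410)]
S=[(428,295,575,228),(335,218,487,158),(250,152,388,98),(175,92,310,40)]
ys=[126,42,-42,-126]
P=[];U=[]
for cam,L,s,o in(("top",T,5,(275,185)),("scene",S,4.5,(225,175))):
    for y,l in zip(ys,L):
        for x,(a,b) in((50,l[:2]),(-50,l[2:])):
            U.append((cam,a/s+o[0],b/s+o[1]));P.append((x,y,147))
def g2w(v,p):
    c,s=np.cos(v[2]),np.sin(v[2]);return np.array([v[0]+c*p[0]-s*p[1],v[1]+s*p[0]+c*p[1],p[2]])
def res(v,cams=("top","scene")):
    return np.concatenate([proj(u[0],g2w(v,p))-u[1:] for u,p in zip(U,P) if u[0] in cams])
for c in(("top",),("scene",),("top","scene")):
    r=least_squares(res,[600,0,0],args=(c,),x_scale=[1,1,.01]);print(c,r.x.round(3),np.sqrt(np.mean(r.fun**2)))
print(r.fun.reshape(-1,2).round(1).tolist())
V=r.x
for n,p in dict(b0=(0,84,125),b1=(0,0,125),b2=(0,-84,125),tab=(-85,0,150)).items(): print(n,g2w(V,p).round(1))
E
python3 fit.py; python3 - <<'E'
from h import *
def blobs(n):
    im=cv2.imread(f"pics/{n}0.png"); h=cv2.cvtColor(im,cv2.COLOR_BGR2HSV)
    m=((h[...,2]<75)&(h[...,1]>110)&((h[...,0]<12)|(h[...,0]>165))).astype(np.uint8)
    k,l,s,c=cv2.connectedComponentsWithStats(cv2.morphologyEx(m,cv2.MORPH_CLOSE,np.ones((7,7))))
    return [(s[i].tolist(),c[i].round(1).tolist()) for i in range(1,k) if s[i][4]>60]
for n in("top","scene"):
    for b in blobs(n):print(n,b)
E
```

```text
('top',) [5.29338e+02 5.42400e+00 1.40000e-02] 0.3638323826030755
('scene',) [5.30649e+02 1.32250e+01 1.80000e-02] 0.5510285740474362
('top', 'scene') [5.28881e+02 7.46400e+00 1.60000e-02] 0.9688597390226826
[[-0.7, 0.1], [-1.0, 0.6], [-0.9, -0.1], [-1.2, 0.6], [-0.8, -0.3], [-0.9, 0.8], [-0.9, -0.7], [-0.7, 0.6], [-0.9, -1.6], [-0.1, -1.6], [-1.0, -1.0], [-2.1, -1.0], [-0.9, -1.2], [0.4, -1.3], [-1.2, -1.4], [-0.0, -0.8]]
b0 [527.5  91.5 125. ]
b1 [528.9   7.5 125. ]
b2 [530.2 -76.5 125. ]
tab [443.9   6.1 150. ]
top ([555, 164, 85, 32, 588], [594.7, 170.9])
top ([33, 179, 121, 90, 3218], [91.5, 223.4])
top ([442, 188, 69, 5, 254], [472.4, 189.7])
top ([240, 205, 12, 11, 107], [245.3, 209.9])
top ([544, 239, 96, 11, 335], [593.0, 244.3])
top ([438, 245, 73, 2, 146], [474.0, 245.5])
top ([193, 248, 18, 16, 234], [201.6, 255.6])
top ([190, 289, 24, 23, 409], [201.8, 300.3])
top ([61, 380, 19, 17, 171], [69.5, 388.1])
scene ([427, 21, 69, 46, 1110], [460.2, 41.3])
scene ([88, 54, 42, 53, 688], [105.5, 79.9])
scene ([539, 65, 12, 16, 87], [545.1, 74.0])
scene ([191, 140, 22, 26, 109], [200.7, 153.7])
scene ([118, 145, 41, 50, 299], [139.7, 163.8])
scene ([601, 164, 39, 49, 1075], [620.2, 187.9])
scene ([230, 182, 24, 24, 209], [240.3, 195.0])
scene ([574, 183, 15, 19, 111], [578.6, 191.7])
scene ([188, 195, 24, 37, 224], [199.9, 213.2])
scene ([579, 206, 26, 37, 242], [590.4, 219.7])
scene ([616, 238, 24, 36, 388], [629.0, 258.0])
scene ([426, 294, 28, 27, 577], [439.3, 306.8])
scene ([321, 320, 16, 16, 195], [328.7, 327.6])
scene ([393, 322, 23, 22, 393], [404.1, 332.5])
scene ([258, 328, 23, 10, 84], [267.6, 333.3])
scene ([369, 346, 16, 13, 67], [374.8, 353.0])
scene ([428, 365, 181, 115, 3332], [521.3, 430.4])
scene ([382, 415, 59, 65, 1511], [405.9, 451.9])
scene ([448, 457, 9, 23, 107], [451.3, 469.6])
```

```bash
sed -i 's#U.append((cam,a/s+o\[0\],b/s+o\[1\]))#U.append((cam,(a+.5)/s-.5+o[0],(b+.5)/s-.5+o[1]))#' fit.py; python3 fit.py; python3 - <<'E'
from h import *
# (top centre from a.png circles), scene from b.png
def ca(u,v):return ((u+.5)/3-.5+130,(v+.5)/3-.5+195)
def cb(u,v):return ((u+.5)/4-.5+310,(v+.5)/4-.5+265)
for n,r,a,b in(("small",19,ca(347.5,46),cb(76,252)),("med",25.5,ca(216,183),cb(378,272)),("large",32,ca(217,317),cb(519,168)),("purple",32,ca(80,316),cb(684,298)),("green",32,ca(224,453),cb(637,80))):
    print(n,atz("top",*a,r).round(1),atz("scene",*b,r).round(1),tri(a,b).round(1),np.round(a,1))
E
```

```text
('top',) [5.3029e+02 6.3260e+00 1.4000e-02] 0.3607758499148028
('scene',) [5.30441e+02 1.12010e+01 1.80000e-02] 0.5465644156269291
('top', 'scene') [5.29745e+02 7.68300e+00 1.60000e-02] 0.7233968803528252
[[-0.4, 0.1], [-0.7, 0.6], [-0.6, -0.1], [-0.8, 0.6], [-0.5, -0.3], [-0.6, 0.8], [-0.7, -0.7], [-0.4, 0.6], [-0.7, -1.1], [0.0, -1.0], [-0.8, -0.5], [-1.9, -0.5], [-0.7, -0.7], [0.6, -0.8], [-1.1, -0.8], [0.2, -0.3]]
b0 [528.4  91.7 125. ]
b1 [529.7   7.7 125. ]
b2 [531.1 -76.3 125. ]
tab [444.8   6.3 150. ]
small [651.4 269.3  19. ] [650.  270.1  19. ] [650.7 269.8  19.3] [245.5 210. ]
med [533.  379.7  25.5] [531.5 381.1  25.5] [532.3 380.5  25.5] [201.7 255.7]
large [419.2 375.3  32. ] [417.1 376.6  32. ] [418.4 376.1  32.5] [202.  300.3]
purple [421.8 490.3  32. ] [419.7 491.6  32. ] [421.1 491.1  32.6] [156.3 300. ]
green [307.4 367.4  32. ] [303.7 368.2  32. ] [306.6 368.2  33.6] [204.3 345.7]
```

```bash
python3 - <<'E'
from h import *
o,Rm=st();print(Rm.round(3))
for n,u,v,z in(("jarcap",207.5,233,45),("brownbot cap",252,150,150),("beakrim",333,139,85),("clearcap",414,146,130),("dish",285,316,16),
 ("crate TL",437,187,55),("crateTR",516,187,55),("crateBR",517,246,55),("crateBL",436,246,55),("bowl rim",490,286,62),("tabtop",352,290,170)):
    print(n,atz("top",u,v,z).round(0))
E
```

```text
t 0.1 p [240.2 576.5 236. ] w 87.8 F [-0.   0.3  0.1] q [ 1.16  0.42  1.63  0.    1.09 -0.02]
[[-0.001 -0.923  0.385]
 [-0.001  0.385  0.923]
 [-1.     0.    -0.001]]
jarcap [588. 361.  45.]
brownbot cap [768. 235. 150.]
beakrim [815.  40.  85.]
clearcap [ 777. -154.  130.]
dish [377. 168.  16.]
crate TL [ 694. -221.   55.]
crateTR [ 690. -420.   55.]
crateBR [ 540. -411.   55.]
crateBL [ 543. -211.   55.]
bowl rim [ 441. -336.   62.]
tabtop [430.   6. 170.]
```

```bash
cat >> h.py <<'E'
def go(x,y,z,yawdeg=None):
    o,Rm=st()
    yaw=np.degrees(np.arctan2(Rm[1,2],Rm[0,2]))
    if yawdeg is None: yawdeg=yaw; turn=np.zeros(3)
    else:
        t=np.radians(yawdeg); T=np.array([[0,np.sin(t),np.cos(t)],[0,-np.cos(t),np.sin(t)],[-1,0,0]])
        turn=R.from_matrix(Rm.T@T).as_rotvec()
    d=np.array([x,y,z])-o["ee_pos"]
    print("yaw",yaw.round(1),"shift",(Rm.T@d/10).round(2),"turn",turn.round(3),"rows",round(max(np.linalg.norm(d)/41.7,np.degrees(np.linalg.norm(turn))/7.16),1))
E
python3 -c "
from h import *
go(418.5,376,120,0.9)"
```

```text
t 0.1 p [240.2 576.5 236. ] w 87.8 F [-0.   0.3  0.1] q [ 1.16  0.42  1.63  0.    1.09 -0.02]Traceback (most recent call last):
  File "<string>", line 3, in <module>
    go(418.5,376,120,0.9)
    ~~^^^^^^^^^^^^^^^^^^^
  File "h.py", line 38, in go
    turn=R.from_matrix(Rm.T@T).as_rotvec()
         ~~~~~~~~~~~~~^^^^^^^^
  File "scipy/spatial/transform/_rotation.pyx", line 1143, in scipy.spatial.transform._rotation.Rotation.from_matrix
ValueError: Non-positive determinant (left-handed or null coordinate frame) in rotation matrix 0: [[ 9.99999053e-01  1.24640439e-03 -5.83440972e-04]
 [-3.75700558e-05 -3.99067563e-01 -9.16921523e-01]
 [ 1.37568738e-03 -9.16920676e-01  3.99067138e-01]].
```

```bash
sed -i 's/\[0,np.sin(t),np.cos(t)\],\[0,-np.cos(t),np.sin(t)\]/[0,-np.sin(t),np.cos(t)],[0,np.cos(t),np.sin(t)]/' h.py
python3 -c "
from h import *
go(418.5,376,120,0.9)"
```

```text
t 0.1 p [240.2 576.5 236. ] w 87.8 F [-0.   0.3  0.1] q [ 1.16  0.42  1.63  0.    1.09 -0.02]
yaw 67.4 shift [ 11.61 -24.17 -11.63] turn [ 1.16e+00 -1.00e-03  1.00e-03] rows 9.3
```

>>> servo_tool(plan=[[[11.6,-24.2,-11.6,1.16,0,0,8.7],[11.6,-24.2,-11.6,1.16,0,0,8.7],[11.6,-24.2,-11.6,1.16,0,0,8.7],[11.6,-24.2,-11.6,1.16,0,0,8.7],[11.6,-24.2,-11.6,1.16,0,0,8.7],[11.6,-24.2,-11.6,1.16,0,0,8.7],[11.6,-24.2,-11.6,1.16,0,0,8.7],[11.6,-24.2,-11.6,1.16,0,0,8.7]]])

```text
t: 0.77
ee_pos: [420.9, 371.2, 117.5]
orientation: [-0.133, 1.571, 0.127]
ft_force: [0.0, -0.1, -0.2]
width: 87.1
```

```bash
python3 -c "
from h import *
go(418.5,376,27,0.9)"
```

```text
t 0.77 p [420.9 371.2 117.5] w 87.1 F [ 0.  -0.1 -0.2] q [ 0.7   0.5   1.84 -0.    0.8   0.54]
yaw 9.5 shift [ 9.05  0.55 -0.12] turn [ 0.15  -0.004  0.004] rows 2.2
```

>>> servo_tool(plan=[[[0,0,0,0.15,0,0,8.7],[0,0,0,0.15,0,0,8.7],[0,0,0,0.15,0,0,8.7],[0,0,0,0.15,0,0,8.7]]])

```text
t: 1.1
ee_pos: [418.9, 377.0, 120.7]
orientation: [-0.023, 1.571, 0.024]
ft_force: [-0.6, -0.1, 0.1]
width: 87.1
```

```bash
python3 -c "
from h import *
go(418.5,376,27,0.9)"
```

```text
t 1.1 p [418.9 377.  120.7] w 87.1 F [-0.6 -0.1  0.1] q [0.71 0.49 1.84 0.   0.81 0.68]
yaw 1.7 shift [ 9.37 -0.1  -0.05] turn [ 0.014  0.    -0.   ] rows 2.2
```

>>> servo_tool(plan=[[[4,-0.1,0,0,0,0,8.7],[7,-0.1,0,0,0,0,8.7],[9.3,-0.1,0,0,0,0,8.7],[9.3,-0.1,0,0,0,0,8.7],[9.3,-0.1,0,0,0,0,5.5],[9.3,-0.1,0,0,0,0,5.5],[9.3,-0.1,0,0,0,0,5.5],[9.3,-0.1,0,0,0,0,5.5]]])

```text
t: 1.77
ee_pos: [420.0, 376.7, 29.4]
orientation: [-0.019, 1.568, 0.022]
ft_force: [0.5, 0.2, -0.6]
width: 64.2
```

>>> servo_tool(plan=[[[0,0,0,0,0,0,5],[-4,0,0,0,0,0,5],[-8,0,0,0,0,0,5],[-12,0,0,0,0,0,5],[-16,0,0,0,0,0,5],[-20,0,0,0,0,0,5],[-20,0,0,0,0,0,5],[-20,0,0,0,0,0,5]]])

```text
t: 2.43
ee_pos: [420.3, 376.7, 230.9]
orientation: [-0.017, 1.566, 0.024]
ft_force: [-0.6, -0.0, -2.3]
width: 62.8
```

```bash
python3 -c "
from h import *
go(529,91,230,0.9)"
```

```text
t 2.43 p [420.3 376.7 230.9] w 62.8 F [-0.6 -0.  -2.3] q [ 0.71  0.34  1.77 -0.    1.02  0.68]
yaw 1.5 shift [ 2.000e-02 -2.884e+01  1.012e+01] turn [ 0.01   0.005 -0.004] rows 7.3
```

>>> servo_tool(plan=[[[0,-3,1.0,0.01,0,0,5],[0,-7,2.5,0.01,0,0,5],[0,-11,4,0.01,0,0,5],[0,-15,5.5,0.01,0,0,5],[0,-19,7,0.01,0,0,5],[0,-23,8.3,0.01,0,0,5],[0,-26.5,9.3,0.01,0,0,5],[0,-28.8,10.1,0.01,0,0,5]]])

```text
t: 3.1
ee_pos: [527.0, 86.8, 225.8]
orientation: [-0.012, 1.574, 0.01]
ft_force: [0.5, -0.3, -0.8]
width: 63.1
```

>>> servo_tool(plan=[[[0,0,0,0,0,0,5],[0,0,0,0,0,0,5],[0,0,0,0,0,0,5]]])

```text
t: 3.35
ee_pos: [526.5, 90.7, 226.4]
orientation: [-0.012, 1.573, 0.012]
ft_force: [1.3, 1.0, -0.1]
width: 63.1
```

```bash
python3 -c "
from h import *
go(529,91,151,0.9)
snap('top','t1.png',(275,150,415,300),5)
snap('scene','s1.png',(225,130,385,305),4)
"
```

```text
t 3.35 p [526.5  90.7 226.4] w 63.1 F [ 1.3  1.  -0.1] q [0.15 0.3  1.84 0.   1.   0.13]
yaw 0.9 shift [7.54 0.03 0.27] turn [-0.    -0.003  0.   ] rows 1.8
```

View pics/t1.png

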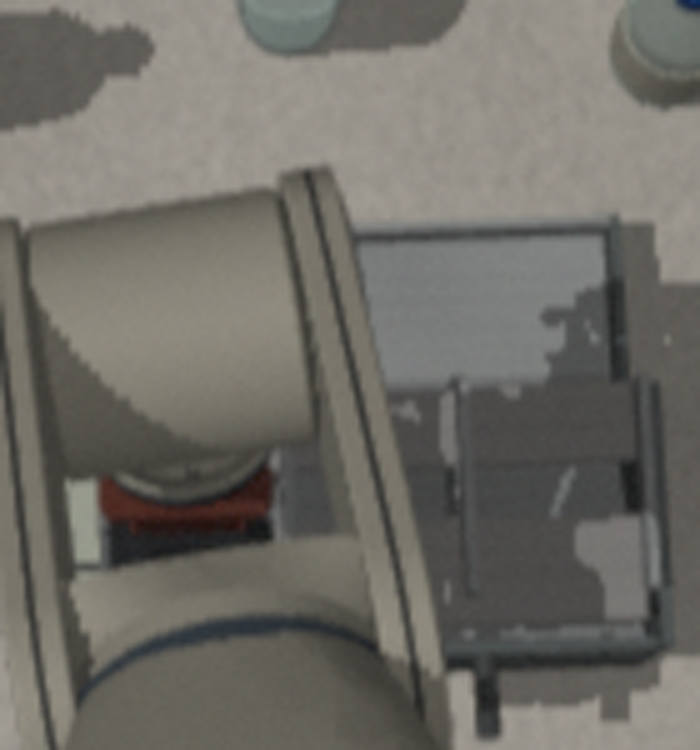

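View pics/s1.png

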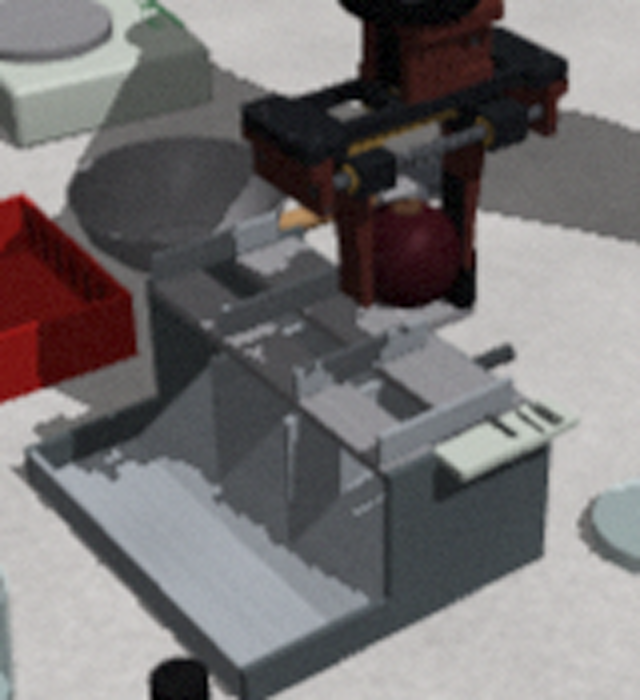

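```bash
python3 -c "
from h import *
print(proj('scene',(526.5,90.7,231.4)),(415.5)/4-.5+225,257.5/4-.5+130)
for p in ((530,7,125),(530,11,125)): print(proj('scene',p))"
```

```text
[325.8454731  192.52103081] 328.375 193.875
[305.08276163 215.6683557 ]
[305.9646926  216.36400427]
```

```bash
python3 -c "
from h import *
print(proj('scene',(526.5,90.7,212.4)))
for dx in(-1,1):
  for dy in (-10,10):print(proj('scene',(526.5+dx*32,90.7+dy,212.4)),proj('scene',(526.5+dx*45,90.7+dy,212.4)))"
cat > /dev/null; python3 - <<'E'
import cv2
im=cv2.imread('pics/full_s1.png')[170:220,300:350]
cv2.imwrite('pics/s1z.png',cv2.resize(im,None,fx=14,fy=12,interpolation=cv2.INTER_CUBIC))
E
```

```text
[325.79817016 199.64570122]
[334.15266095 193.74662673] [338.48952264 192.11617708]
[339.33939181 197.2658016 ] [343.69993559 195.59345076]
[312.02094275 202.06707936] [307.35996878 203.81937951]
[317.07649652 205.80404213] [312.38569448 207.60305324]
```

View pics/s1z.png

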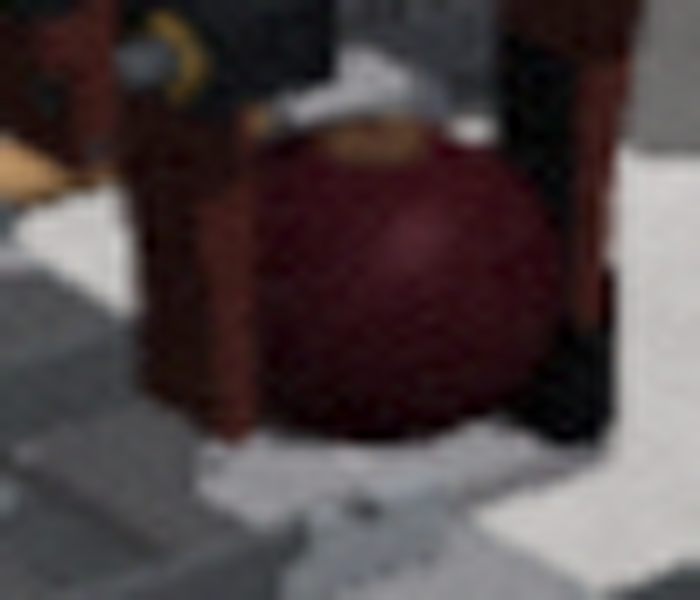

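>>> servo_tool(plan=[[[3,0,0.3,0,0,0,5],[5.5,0,0.3,0,0,0,5],[6.8,0,0.3,0,0,0,5],[7.3,0,0.3,0,0,0,5],[7.3,0,0.3,0,0,0,5],[7.3,0,0.3,0,0,0,5]]])

```text
t: 3.95
ee_pos: [530.7, 91.3, 155.1]
orientation: [-0.013, 1.57, 0.014]
ft_force: [-0.1, 0.3, -0.7]
width: 63.2
```

>>> servo_tool(plan=[[[0,0,0,0,0,0,7],[0,0,0,0,0,0,7.9],[0,0,0,0,0,0,7.9],[0,0,0,0,0,0,7.9],[0,0,0,0,0,0,7.9]]])

```text
t: 4.37
ee_pos: [530.9, 90.5, 155.2]
orientation: [-0.012, 1.57, 0.013]
ft_force: [-0.2, -0.4, -0.4]
width: 79.2
```

>>> servo_tool(plan=[[[-4,0,0,0,0,0,7.9],[-8,0,0,0,0,0,8.5],[-8,0,0,0,0,0,8.7]]])

```text
t: 4.62
ee_pos: [534.6, 91.1, 241.5]
orientation: [-0.011, 1.56, 0.014]
ft_force: [0.5, 0.0, 0.9]
width: 86.5
```

```bash
python3 -c "
from h import *
go(532,380.5,140,71)
snap('scene','s2.png',(225,130,385,305),4)
"
```

```text
t 4.62 p [534.6  91.1 241.5] w 86.5 F [0.5 0.  0.9] q [0.15 0.29 1.82 0.   1.02 0.13]
yaw 0.9 shift [10.2  28.93  0.09] turn [-1.223  0.01   0.005] rows 9.8
```

View pics/s2.png

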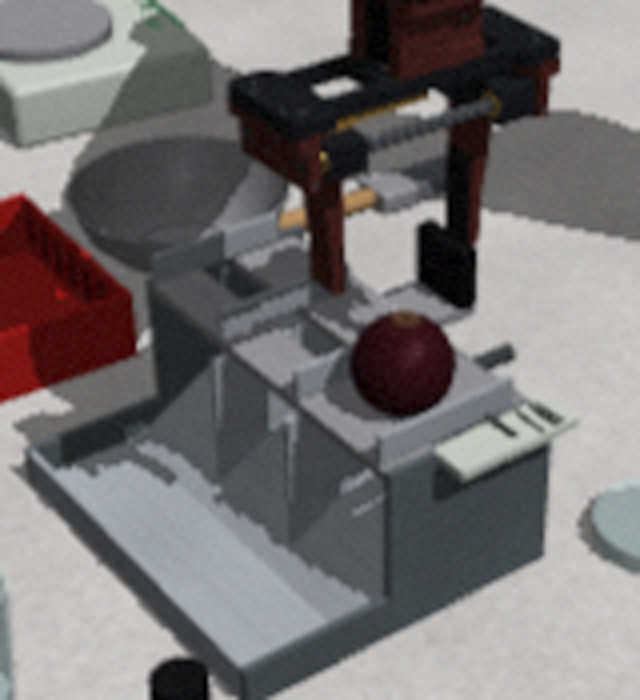

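Large sits in the left bay (ball at crop 403,362). Now the medium.

>>> servo_tool(plan=[[[5,28.9,0,-1.22,0,0,8.7],[5,28.9,0,-1.22,0,0,8.7],[5,28.9,0,-1.22,0,0,8.7],[7,28.9,0,-1.22,0,0,8.7],[8,28.9,0,-1.22,0,0,8.7],[9,28.9,0,-1.22,0,0,8.7],[9.5,28.9,0,-1.22,0,0,8.7],[9.5,28.9,0,-1.22,0,0,8.7]]])

```text
t: 5.33
ee_pos: [523.9, 382.7, 135.9]
orientation: [-0.798, 1.422, 0.799]
ft_force: [-1.2, -0.5, 0.8]
width: 87.0
```

>>> servo_tool(plan=[[[0,0,0,-0.18,0,0,8.7],[0,0,0,-0.18,0,0,8.7],[0,0,0,-0.18,0,0,8.7],[0,0,0,-0.18,0,0,8.7]]])

```text
t: 5.67
ee_pos: [525.5, 379.2, 138.7]
orientation: [-0.928, 1.366, 0.927]
ft_force: [-1.2, 0.1, -0.1]
width: 86.8
```

```bash
python3 -c "
from h import *
go(532,380.5,22,71)
"
```

```text
t 5.67 p [525.5 379.2 138.7] w 86.8 F [-1.2  0.1 -0.1] q [ 0.61  0.57  1.64 -0.    0.93 -0.59]
yaw 68.4 shift [11.67 -0.56  0.38] turn [-0.045 -0.001 -0.001] rows 2.8
```

>>> servo_tool(plan=[[[3,-0.5,0.4,-0.04,0,0,8.7],[6,-0.5,0.4,-0.04,0,0,8.7],[8,-0.5,0.4,-0.04,0,0,8.7],[8,-0.5,0.4,-0.04,0,0,8.7],[8,-0.5,0.4,-0.04,0,0,8.7],[8,-0.5,0.4,-0.04,0,0,8.7]]])

```text
t: 6.17
ee_pos: [532.8, 381.6, 60.8]
orientation: [-0.958, 1.348, 0.958]
ft_force: [-0.1, 0.3, 0.8]
width: 86.9
```

```bash
python3 -c "
from h import *
go(532,380.5,22,71)
snap('scene','s3.png',(310,240,470,370),4)
"
```

```text
t 6.17 p [532.8 381.6  60.8] w 86.9 F [-0.1  0.3  0.8] q [ 0.6   0.69  1.64  0.    0.81 -0.63]
yaw 70.7 shift [ 3.88  0.05 -0.13] turn [-0.004  0.001  0.001] rows 0.9
```

View pics/s3.png

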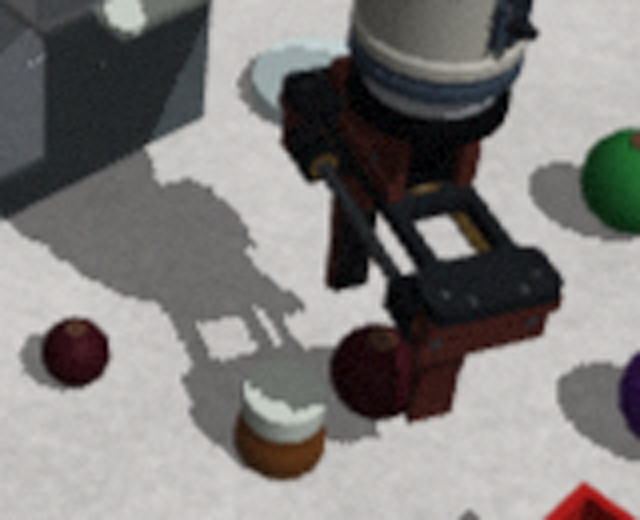

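Aligned, clear of the jar. Go down and grip.

>>> servo_tool(plan=[[[2,0,-0.1,0,0,0,8.7],[3.8,0,-0.1,0,0,0,8.7],[3.8,0,-0.1,0,0,0,8.7],[3.8,0,-0.1,0,0,0,5],[3.8,0,-0.1,0,0,0,4],[3.8,0,-0.1,0,0,0,4],[3.8,0,-0.1,0,0,0,4],[3.8,0,-0.1,0,0,0,4]]])

```text
t: 6.88
ee_pos: [532.3, 380.8, 22.7]
orientation: [-0.959, 1.348, 0.959]
ft_force: [-0.5, -0.7, 0.0]
width: 57.1
```

>>> servo_tool(plan=[[[0,0,0,0,0,0,4],[-4,0,0,0,0,0,4],[-8,0,0,0,0,0,4],[-12,0,0,0,0,0,4],[-16,0,0,0,0,0,4],[-20,0,0,0,0,0,4],[-21,0,0,0,0,0,4],[-21,0,0,0,0,0,4]]])

```text
t: 7.55
ee_pos: [533.5, 381.7, 236.1]
orientation: [-0.958, 1.341, 0.958]
ft_force: [0.6, -0.8, -0.3]
width: 49.9
```

```bash
python3 -c "
from h import *
go(530.3,7,232,0.9)
"
```

```text
t 7.55 p [533.5 381.7 236.1] w 49.9 F [ 0.6 -0.8 -0.3] q [ 0.6   0.47  1.56  0.    1.11 -0.63]
yaw 70.8 shift [  0.25 -12.01 -35.5 ] turn [1.22  0.008 0.   ] rows 9.8
```

>>> servo_tool(plan=[[[0.3,-1,-3,0.1,0,0,4],[0.3,-2.3,-7,0.22,0,0,4],[0.3,-3.7,-11,0.34,0,0,4],[0.3,-5,-15,0.46,0,0,4],[0.3,-6.4,-19,0.58,0,0,4],[0.3,-7.8,-23,0.7,0,0,4],[0.3,-9,-26.5,0.82,0,0,4],[0.3,-10,-29.5,0.94,0,0,4]]])

```text
t: 8.22
ee_pos: [527.4, 66.2, 226.4]
orientation: [-0.227, 1.563, 0.227]
ft_force: [0.1, 1.3, -1.0]
width: 50.4
```

```bash
python3 -c "
from h import *
go(530.3,7,232,0.9)
"
```

```text
t 8.22 p [527.4  66.2 226.4] w 50.4 F [ 0.1  1.3 -1. ] q [ 0.1   0.3   1.84 -0.    1.   -0.19]
yaw 16.6 shift [-0.56 -5.76 -1.41] turn [ 0.274 -0.004  0.   ] rows 2.2
```

>>> servo_tool(plan=[[[0,-3,-0.8,0.12,0,0,4],[0,-5.6,-1.6,0.27,0,0,4],[0,-5.6,-1.6,0.27,0,0,4],[0,-5.6,-1.6,0.27,0,0,4],[0,-5.6,-1.6,0.27,0,0,4]]])

```text
t: 8.63
ee_pos: [529.3, 10.6, 227.0]
orientation: [-0.021, 1.574, 0.021]
ft_force: [0.5, 0.9, -0.8]
width: 50.2
```

```bash
python3 -c "
from h import *
snap('scene','s4.png',(225,130,385,305),4)
go(530.3,7,145,0.9)
"
```

```text
t 8.68 p [529.5  11.1 227.3] w 49.9 F [-0.3 -0.6 -0.4] q [-0.    0.3   1.85  0.    1.   -0.03]
yaw 1.6 shift [ 8.23 -0.41  0.09] turn [ 0.012 -0.003 -0.   ] rows 2.0
```

View pics/s4.png

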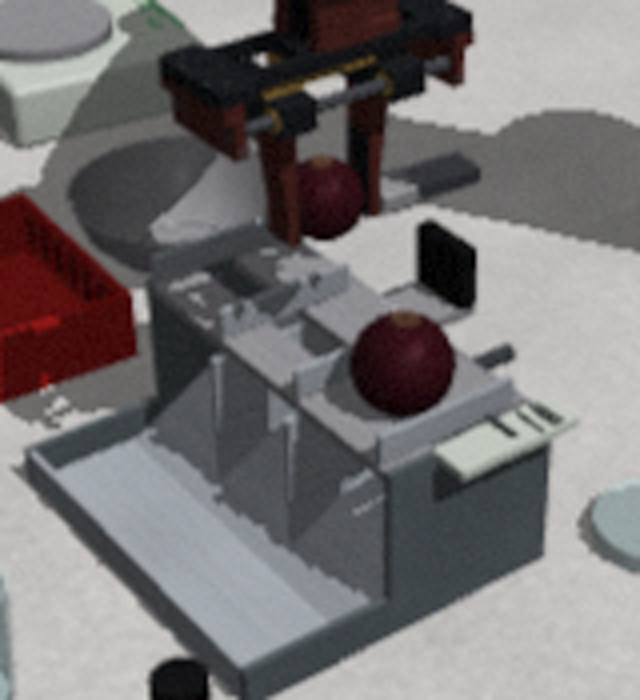

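>>> servo_tool(plan=[[[3,-0.3,0.1,0.01,0,0,4],[6,-0.3,0.1,0.01,0,0,4],[7.7,-0.3,0.1,0.01,0,0,4],[8.2,-0.3,0.1,0.01,0,0,4],[8.2,-0.3,0.1,0.01,0,0,4],[8.2,-0.3,0.1,0.01,0,0,4]]])

```text
t: 9.18
ee_pos: [531.7, 8.4, 146.9]
orientation: [-0.014, 1.571, 0.014]
ft_force: [-0.4, -0.4, -0.1]
width: 49.7
```

>>> servo_tool(plan=[[[0,0,0,0,0,0,5.5],[0,0,0,0,0,0,6.5],[0,0,0,0,0,0,6.5],[0,0,0,0,0,0,6.5]]])

```text
t: 9.52
ee_pos: [531.9, 7.8, 147.5]
orientation: [-0.013, 1.569, 0.013]
ft_force: [0.0, 0.4, -0.3]
width: 64.7
```

>>> servo_tool(plan=[[[-4,0,0,0,0,0,6.5],[-8,0,0,0,0,0,6.5],[-10,0,0,0,0,0,6.5],[-10,0,0,0,0,0,6.5],[-10,0,0,0,0,0,6.5]]])

```text
t: 9.93
ee_pos: [532.1, 7.7, 248.1]
orientation: [-0.013, 1.567, 0.013]
ft_force: [-0.4, -1.0, -0.8]
width: 64.9
```

```bash
python3 -c "
from h import *
snap('scene','s5.png',(225,130,385,305),4)
go(651,269.5,150,45)
"
```

```text
t 9.98 p [531.1   7.7 246.7] w 64.8 F [-0.2  0.2 -0.5] q [-0.01  0.27  1.83 -0.    1.04 -0.02]
yaw 0.9 shift [ 9.67 25.98 12.4 ] turn [-0.769  0.     0.   ] rows 7.3
```

View pics/s5.png

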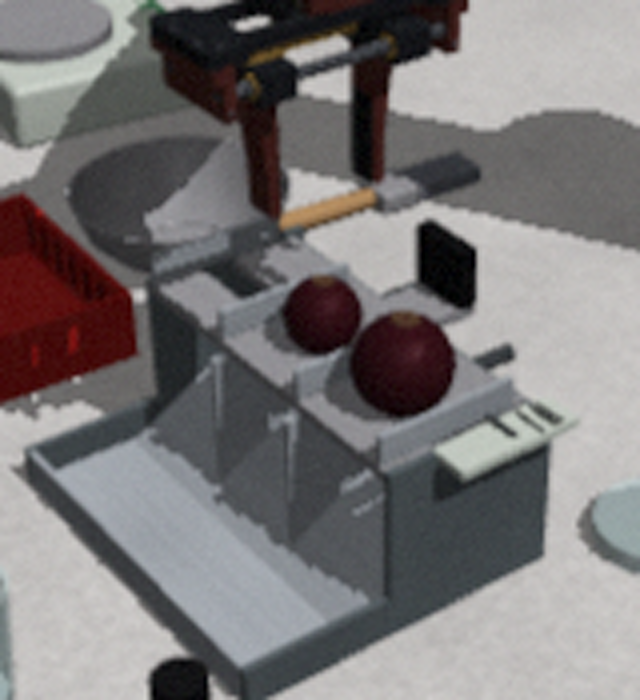

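```bash
python3 -c "
from h import *
go(651,269.5,140,75)
"
```

```text
t 9.98 p [531.1   7.7 246.7] w 64.8 F [-0.2  0.2 -0.5] q [-0.01  0.27  1.83 -0.    1.04 -0.02]
yaw 0.9 shift [10.67 25.98 12.4 ] turn [-1.293  0.     0.   ] rows 10.3
```

>>> servo_tool(plan=[[[0,3.5,1.6,-0.12,0,0,6.5],[0,7,3.2,-0.24,0,0,6.5],[0,10.5,4.8,-0.36,0,0,6.5],[1,14,6.4,-0.48,0,0,6.5],[2.5,17.5,8,-0.6,0,0,6.5],[4,21,9.6,-0.72,0,0,6.5],[6,24,11.2,-0.84,0,0,6.5],[8,26,12.4,-0.96,0,0,6.5]]])

```text
t: 10.65
ee_pos: [651.0, 272.5, 163.6]
orientation: [-0.766, 1.433, 0.767]
ft_force: [0.1, -0.2, -0.2]
width: 65.2
```

>>> servo_tool(plan=[[[0,0,0,-0.12,0,0,6.5],[0,0,0,-0.24,0,0,6.5],[0,0,0,-0.33,0,0,6.5],[0,0,0,-0.33,0,0,6.5],[0,0,0,-0.33,0,0,6.5]]])

```text
t: 11.07
ee_pos: [650.2, 269.3, 164.6]
orientation: [-1.009, 1.327, 1.011]
ft_force: [1.1, -1.0, -0.2]
width: 64.9
```

```bash
python3 -c "
from h import *
go(651,269.5,60,75)
"
```

```text
t 11.07 p [650.2 269.3 164.6] w 64.9 F [ 1.1 -1.  -0.2] q [ 0.38  0.62  1.48  0.    1.04 -0.93]
yaw 74.7 shift [10.46 -0.1   0.06] turn [-0.006 -0.002 -0.003] rows 2.5
```

>>> servo_tool(plan=[[[4,0,0,0,0,0,6.5],[7,0,0,0,0,0,6.5],[9.5,0,0,0,0,0,6.5],[9.5,0,0,0,0,0,6.5],[9.5,0,0,0,0,0,6.5],[9.5,0,0,0,0,0,6.5]]])

```text
t: 11.57
ee_pos: [652.0, 269.9, 72.8]
orientation: [-1.011, 1.322, 1.01]
ft_force: [0.4, -0.8, 0.9]
width: 64.9
```

```bash
python3 -c "
from h import *
snap('scene','s6.png',(250,240,410,370),4)
go(651,269.5,23,75)
"
```

```text
t 11.62 p [652.4 270.1  73.6] w 64.9 F [0.1 0.5 0.3] q [ 0.38  0.73  1.52  0.    0.89 -0.93]
yaw 74.8 shift [ 5.06  0.14 -0.1 ] turn [-0.004  0.002  0.002] rows 1.2
```

View pics/s6.png

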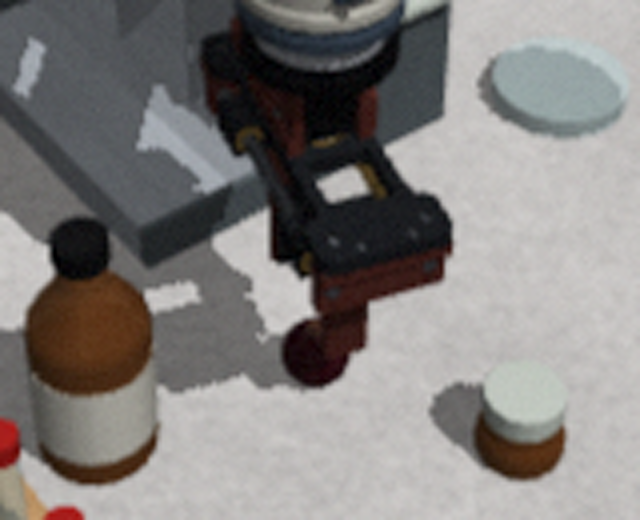

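>>> servo_tool(plan=[[[3,0.1,-0.1,0,0,0,6.5],[5,0.1,-0.1,0,0,0,6.5],[5,0.1,-0.1,0,0,0,6.5],[5,0.1,-0.1,0,0,0,4],[5,0.1,-0.1,0,0,0,2.8],[5,0.1,-0.1,0,0,0,2.8],[5,0.1,-0.1,0,0,0,2.8],[5,0.1,-0.1,0,0,0,2.8]]])

```text
t: 12.28
ee_pos: [650.8, 269.4, 23.1]
orientation: [-1.012, 1.321, 1.011]
ft_force: [0.7, -0.9, 3.9]
width: 37.0
```

>>> servo_tool(plan=[[[0,0,0,0,0,0,2.8],[0,0,0,0,0,0,2.8],[-4,0,0,0,0,0,2.8],[-8,0,0,0,0,0,2.8],[-12,0,0,0,0,0,2.8],[-16,0,0,0,0,0,2.8],[-20,0,0,0,0,0,2.8],[-21,0,0,0,0,0,2.8]]])

```text
t: 12.95
ee_pos: [652.8, 270.2, 239.6]
orientation: [-1.013, 1.313, 1.008]
ft_force: [0.7, 0.3, 0.1]
width: 36.5
```

```bash
python3 -c "
from h import *
snap('scene','s7.png',(250,200,410,370),3)
go(531.5,-77.5,235,0.9)
"
```

```text
t 13.0 p [652.8 270.1 238.9] w 36.6 F [ 1.6 -0.1  1.1] q [ 0.38  0.54  1.44  0.    1.16 -0.93]
yaw 74.8 shift [  0.14   2.61 -36.73] turn [1.29  0.011 0.003] rows 10.3
```

View pics/s7.png

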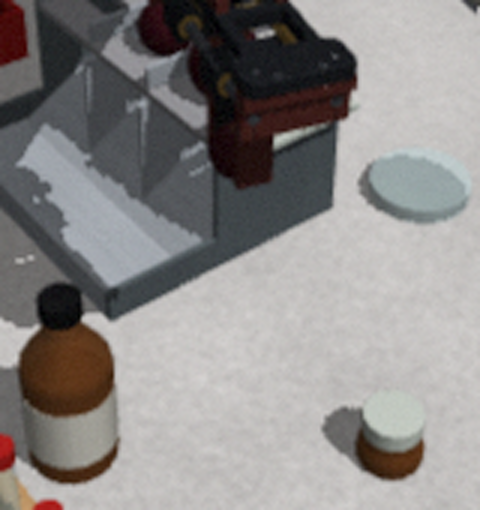

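>>> servo_tool(plan=[[[0,0.2,-3,0.11,0,0,2.8],[0,0.4,-6.5,0.22,0,0,2.8],[0,0.7,-10.5,0.34,0,0,2.8],[0,1,-14.5,0.46,0,0,2.8],[0,1.3,-18.5,0.58,0,0,2.8],[0,1.6,-22.5,0.7,0,0,2.8],[0,1.9,-26.5,0.82,0,0,2.8],[0,2.2,-30,0.94,0,0,2.8]]])

```text
t: 13.67
ee_pos: [548.1, -16.7, 230.0]
orientation: [-0.282, 1.555, 0.283]
ft_force: [1.2, -0.4, -0.8]
width: 36.8
```

```bash
python3 -c "
from h import *
go(531.5,-77.5,235,0.9)
"
```

```text
t 13.67 p [548.1 -16.7 230. ] w 36.8 F [ 1.2 -0.4 -0.8] q [-0.05  0.32  1.8  -0.    1.02 -0.41]
yaw 20.6 shift [-0.5  -5.11 -3.69] turn [ 0.344 -0.003 -0.   ] rows 2.8
```

>>> servo_tool(plan=[[[0,-2.5,-1.8,0.12,0,0,2.8],[0,-4.5,-3.3,0.24,0,0,2.8],[0,-5.1,-3.7,0.34,0,0,2.8],[0,-5.1,-3.7,0.34,0,0,2.8],[0,-5.1,-3.7,0.34,0,0,2.8],[0,-5.1,-3.7,0.34,0,0,2.8]]])

```text
t: 14.17
ee_pos: [533.7, -75.0, 230.8]
orientation: [-0.023, 1.572, 0.023]
ft_force: [0.8, -0.9, -0.3]
width: 37.0
```

```bash
python3 -c "
from h import *
snap('scene','s8.png',(225,130,385,305),4)
go(531.5,-77.5,145,0.9)
"
```

```text
t 14.22 p [533.9 -74.8 231. ] w 37.2 F [ 0.7  0.2 -0.7] q [-0.16  0.31  1.82  0.    1.01 -0.19]
yaw 1.7 shift [ 8.6  -0.26 -0.24] turn [ 0.014 -0.001 -0.   ] rows 2.1
```

View pics/s8.png

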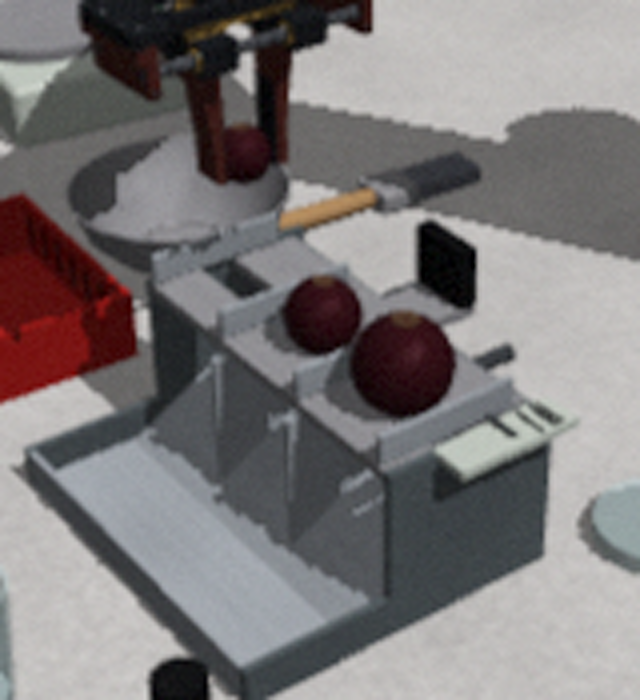

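>>> servo_tool(plan=[[[3,-0.3,-0.2,0.01,0,0,2.8],[6,-0.3,-0.2,0.01,0,0,2.8],[8,-0.3,-0.2,0.01,0,0,2.8],[8.8,-0.3,-0.2,0.01,0,0,2.8],[8.8,-0.3,-0.2,0.01,0,0,2.8],[8.8,-0.3,-0.2,0.01,0,0,2.8]]])

```text
t: 14.72
ee_pos: [532.3, -77.9, 143.5]
orientation: [-0.014, 1.571, 0.014]
ft_force: [1.3, -0.4, -0.2]
width: 37.0
```

>>> servo_tool(plan=[[[0,0,0,0,0,0,4],[0,0,0,0,0,0,5.5],[0,0,0,0,0,0,5.5],[0,0,0,0,0,0,5.5]]])

```text
t: 15.05
ee_pos: [532.3, -78.7, 144.2]
orientation: [-0.013, 1.57, 0.013]
ft_force: [0.6, -0.0, 0.4]
width: 54.4
```

>>> servo_tool(plan=[[[-4,0,0,0,0,0,5.5],[-8,0,0,0,0,0,5.5],[-10,0,0,0,0,0,5.5],[-10,0,0,0,0,0,5.5],[-10,0,0,0,0,0,5.5]]])

```text
t: 15.47
ee_pos: [532.6, -78.8, 245.0]
orientation: [-0.013, 1.568, 0.012]
ft_force: [0.5, -0.7, -0.1]
width: 55.0
```

```bash
python3 -c "
from h import *
snap('scene','s9.png',(225,130,385,305),4)
go(440,7,235,0.9)
"
```

```text
t 15.52 p [531.7 -78.7 243.6] w 55.4 F [-0.2 -0.1 -0.6] q [-0.17  0.29  1.82  0.    1.04 -0.19]
yaw 0.9 shift [ 0.86  8.71 -9.03] turn [0. 0. 0.] rows 3.0
```

View pics/s9.png

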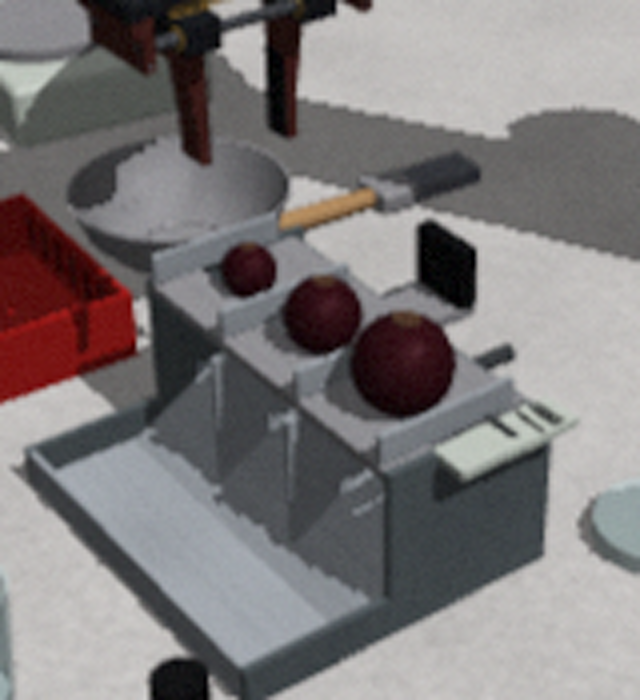

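```bash
python3 -c "
from h import *
for r,z in((548.5,170),(548.5,168),(508.5,125),(508.5,130)): print(z,atz('top',(388)/5-.5+275,r/5-.5+185,z).round(1))
for uv,z in (((483,42),170),((537,75),170),((535,145),125),((470,112),125)): print(uv,z,atz('scene',(uv[0]+.5)/4.5-.5+225,(uv[1]+.5)/4.5-.5+175,z).round(1))
for c in('top','scene'): print(ray(c,0,0)[0])
"; python3 - <<'E'
import cv2
im=cv2.imread('pics/scene0.png')[180:250,300:380]
cv2.imwrite('pics/tab.png',cv2.resize(im,None,fx=9,fy=8,interpolation=cv2.INTER_CUBIC))
E
```

```text
170 [420.7   6.  170. ]
168 [420.8   5.9 168. ]
125 [441.8   3.3 125. ]
130 [441.4   3.5 130. ]
(483, 42) 170 [423.7 -20.5 170. ]
(537, 75) 170 [421.9  28.5 170. ]
(535, 145) 125 [424.   31.5 125. ]
(470, 112) 125 [432.6 -20.8 125. ]
[ 352.76784124   66.61292724 1369.38275782]
[1042.75390829  784.39698592  734.91281687]
```

View pics/tab.png

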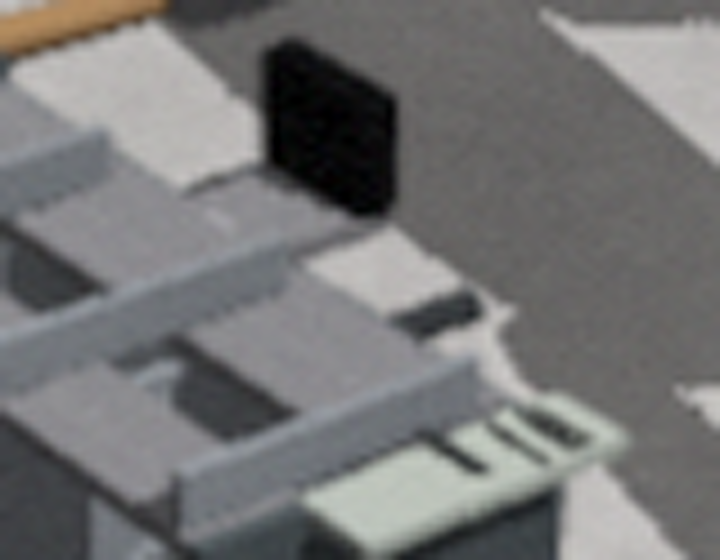

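```bash
python3 -c "
from h import *
go(454,5,240,90.9)
"
```

```text
t 15.52 p [531.7 -78.7 243.6] w 55.4 F [-0.2 -0.1 -0.6] q [-0.17  0.29  1.82  0.    1.04 -0.19]
yaw 0.9 shift [ 0.36  8.49 -7.64] turn [-1.571  0.     0.   ] rows 12.6
```

>>> servo_tool(plan=[[[0.3,1.2,-1,-0.12,0,0,0],[0.3,2.4,-2,-0.24,0,0,0],[0.3,3.6,-3,-0.36,0,0,0],[0.3,4.8,-4,-0.48,0,0,0],[0.3,6,-5,-0.6,0,0,0],[0.3,7.2,-6,-0.72,0,0,0],[0.3,8,-7,-0.84,0,0,0],[0.3,8.5,-7.6,-0.96,0,0,0]]])

```text
t: 16.18
ee_pos: [452.3, 5.8, 238.8]
orientation: [-0.765, 1.435, 0.768]
ft_force: [-1.1, -0.2, 0.4]
width: 5.2
```

>>> servo_tool(plan=[[[0,0,0,-0.12,0,0,0],[0,0,0,-0.24,0,0,0],[0,0,0,-0.36,0,0,0],[0,0,0,-0.48,0,0,0],[0,0,0,-0.61,0,0,0],[0,0,0,-0.61,0,0,0],[0,0,0,-0.61,0,0,0],[0,0,0,-0.61,0,0,0]]])

```text
t: 16.85
ee_pos: [454.1, 5.1, 239.8]
orientation: [-1.217, 1.205, 1.219]
ft_force: [0.1, 0.4, 0.1]
width: 1.0
```

```bash
python3 -c "
from h import *
go(454,5,147,90.9)
"
```

```text
t 16.85 p [454.1   5.1 239.8] w 1.0 F [0.1 0.4 0.1] q [-0.02  0.17  1.99  0.    0.99 -1.6 ]
yaw 90.7 shift [ 9.28 -0.   -0.01] turn [-0.004  0.    -0.002] rows 2.2
```

>>> servo_tool(plan=[[[3,0,0,0,0,0,0],[6,0,0,0,0,0,0],[8,0,0,0,0,0,0],[9,0,0,0,0,0,0],[9,0,0,0,0,0,0],[9,0,0,0,0,0,0]]])

```text
t: 17.35
ee_pos: [454.7, 5.1, 150.7]
orientation: [-1.219, 1.203, 1.22]
ft_force: [0.4, -0.7, 0.9]
width: 0.5
```

```bash
python3 -c "
from h import *
snap('scene','s10.png',(275,150,385,260),6)
go(443,5,147,90.9)
"
```

```text
t 17.4 p [455.3   5.1 151.3] w 0.9 F [ 0.2 -0.1 -0.2] q [-0.02  0.31  2.06 -0.    0.77 -1.6 ]
yaw 90.8 shift [0.43 1.23 0.01] turn [-0.001 -0.     0.001] rows 0.3
```

View pics/s10.png

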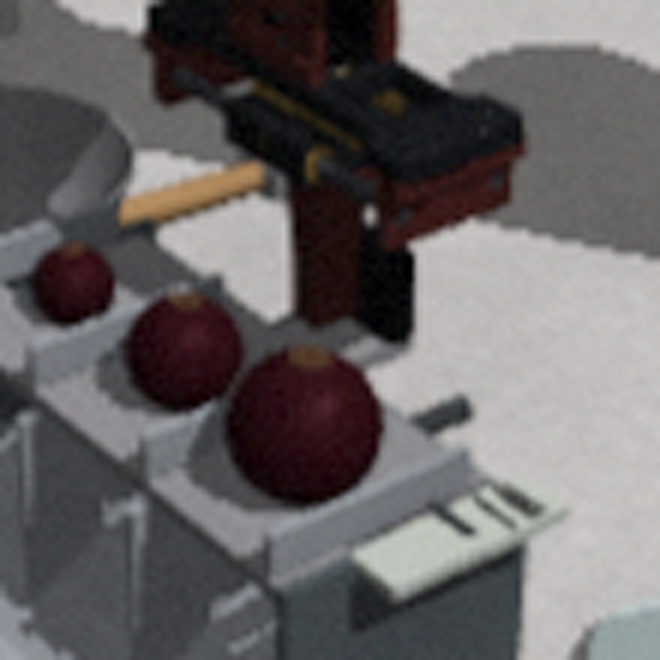

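>>> servo_tool(plan=[[[0,0.3,0,0,0,0,0],[0,0.6,0,0,0,0,0],[0,0.6,0,0,0,0,0]]])

```text
t: 17.65
ee_pos: [448.9, 5.0, 151.6]
orientation: [-1.221, 1.201, 1.219]
ft_force: [0.6, 0.1, 0.2]
width: 0.5
```

>>> servo_tool(plan=[[[0,0.1,0,0,0,0,0],[0,0.2,0,0,0,0,0],[0,0.2,0,0,0,0,0]]])

```text
t: 17.9
ee_pos: [448.6, 5.0, 151.6]
orientation: [-1.222, 1.199, 1.217]
ft_force: [5.0, -0.4, 0.5]
width: 0.4
```

>>> servo_tool(plan=[[[0,0.1,0,0,0,0,0],[0,0.2,0,0,0,0,0],[0,0.2,0,0,0,0,0]]])

```text
t: 18.15
ee_pos: [447.0, 4.9, 151.7]
orientation: [-1.223, 1.198, 1.216]
ft_force: [6.3, 0.0, 0.4]
width: 0.4
```

>>> servo_tool(plan=[[[0,0.1,0,0,0,0,0],[0,0.2,0,0,0,0,0],[0,0.2,0,0,0,0,0]]])

```text
t: 18.4
ee_pos: [445.1, 4.9, 151.6]
orientation: [-1.223, 1.198, 1.216]
ft_force: [5.8, 0.4, -0.0]
width: 0.5
```

>>> servo_tool(plan=[[[0,0.2,0,0,0,0,0],[0,0.5,0,0,0,0,0],[0,0.8,0,0,0,0,0],[0,1.1,0,0,0,0,0],[0,1.3,0,0,0,0,0],[0,1.4,0,0,0,0,0],[0,1.4,0,0,0,0,0],[0,1.4,0,0,0,0,0]]])

```text
t: 19.07
ee_pos: [431.7, 4.7, 151.7]
orientation: [-1.223, 1.197, 1.215]
ft_force: [7.7, 0.6, -2.2]
width: 0.4
```

```bash
python3 -c "
from h import *
st()
snap('scene','s11.png',(240,150,390,260),5)
"; python3 - <<'E'
import cv2
im=cv2.imread('pics/full_s11.png')[225:255,325:375]
cv2.imwrite('pics/s11z.png',cv2.resize(im,None,fx=14,fy=14,interpolation=cv2.INTER_CUBIC))
E
```

```text
t 19.07 p [431.7   4.7 151.7] w 0.4 F [ 7.7  0.6 -2.2] q [-0.02  0.28  2.11  0.    0.75 -1.6 ]
```

View pics/s11.png

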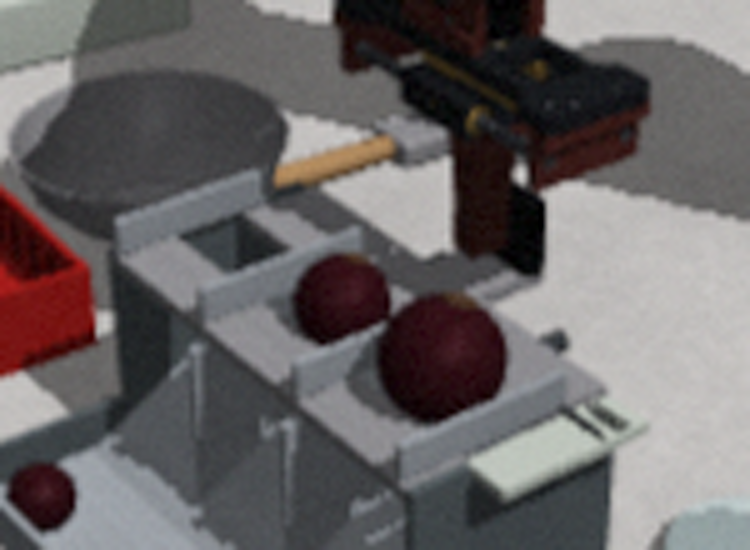

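View pics/s11z.png

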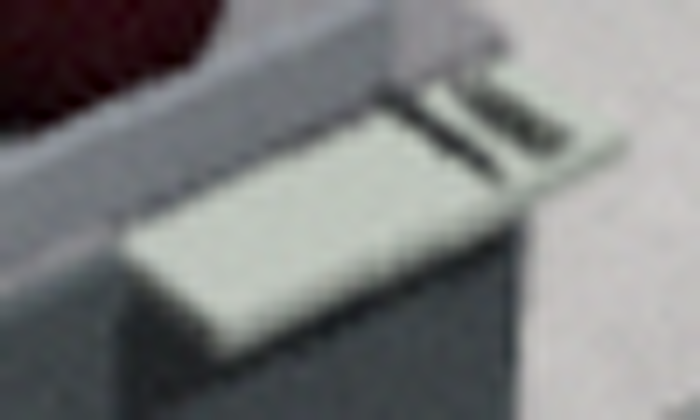

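>>> servo_tool(plan=[[[0,0.05,0,0,0,0,0],[0,0.05,0,0,0,0,0],[0,0.05,0,0,0,0,0],[0,0.05,0,0,0,0,0],[0,0.05,0,0,0,0,0],[0,0.05,0,0,0,0,0],[0,0.05,0,0,0,0,0],[0,0.05,0,0,0,0,0]]])

```text
t: 19.78
ee_pos: [431.4, 4.7, 151.7]
orientation: [-1.224, 1.197, 1.215]
ft_force: [8.3, 0.0, -3.0]
width: 0.6
```

>>> servo_tool(plan=[[[0,0,0,0,0,0,0],[0,0,0,0,0,0,0],[0,0,0,0,0,0,0],[0,0,0,0,0,0,0],[0,0,0,0,0,0,0],[0,0,0,0,0,0,0],[0,0,0,0,0,0,0],[0,0,0,0,0,0,0]]])

```text
t: 20.45
ee_pos: [431.4, 4.7, 151.7]
orientation: [-1.224, 1.197, 1.215]
ft_force: [8.3, 0.2, -3.4]
width: 0.5
```

>>> servo_tool(plan=[[[0,0,0,0,0,0,0],[0,0,0,0,0,0,0],[0,0,0,0,0,0,0],[0,0,0,0,0,0,0],[0,0,0,0,0,0,0],[0,0,0,0,0,0,0],[0,0,0,0,0,0,0],[0,0,0,0,0,0,0]]])

```text
t: 21.12
ee_pos: [431.4, 4.7, 151.7]
orientation: [-1.224, 1.197, 1.215]
ft_force: [9.5, 0.3, -2.8]
width: 0.3
```

>>> servo_tool(plan=[[[0,0,0,0,0,0,0],[0,0,0,0,0,0,0],[0,0,0,0,0,0,0],[0,0,0,0,0,0,0],[0,0,0,0,0,0,0],[0,0,0,0,0,0,0],[0,0,0,0,0,0,0],[0,0,0,0,0,0,0]]])

```text
t: 21.78
ee_pos: [431.4, 4.7, 151.7]
orientation: [-1.224, 1.197, 1.215]
ft_force: [8.0, 0.6, -3.4]
width: 0.6
```

>>> servo_tool(plan=[[[0,0,0,0,0,0,0],[0,0,0,0,0,0,0],[0,0,0,0,0,0,0],[0,0,0,0,0,0,0],[0,0,0,0,0,0,0],[0,0,0,0,0,0,0],[0,0,0,0,0,0,0],[0,0,0,0,0,0,0]]])

```text
t: 22.45
ee_pos: [431.4, 4.7, 151.7]
orientation: [-1.224, 1.197, 1.215]
ft_force: [9.3, 0.8, -3.4]
width: 0.1
```

>>> servo_tool(plan=[[[0,0,0,0,0,0,0],[0,0,0,0,0,0,0],[0,0,0,0,0,0,0],[0,0,0,0,0,0,0],[0,0,0,0,0,0,0],[0,0,0,0,0,0,0],[0,0,0,0,0,0,0],[0,0,0,0,0,0,0]]])

```text
t: 23.12
ee_pos: [431.4, 4.7, 151.7]
orientation: [-1.224, 1.197, 1.215]
ft_force: [9.5, 0.4, -2.9]
width: 0.7
```

>>> servo_tool(plan=[[[0,0,0,0,0,0,0],[0,0,0,0,0,0,0],[0,0,0,0,0,0,0],[0,0,0,0,0,0,0],[0,0,0,0,0,0,0],[0,0,0,0,0,0,0],[0,0,0,0,0,0,0],[0,0,0,0,0,0,0]]])

```text
t: 23.78
ee_pos: [431.4, 4.7, 151.7]
orientation: [-1.224, 1.197, 1.215]
ft_force: [8.8, -0.4, -2.3]
width: 0.5
```

```bash
python3 -c "
from h import *
st()
snap('scene','s12.png',(325,225,375,255),14)
go(453,5,151,90.9)
"
```

```text
t 23.78 p [431.4   4.7 151.7] w 0.5 F [ 8.8 -0.4 -2.3] q [-0.02  0.28  2.11  0.    0.75 -1.6 ]
t 23.83 p [431.4   4.7 151.7] w 0.3 F [ 8.7  1.1 -2.5] q [-0.02  0.28  2.11  0.    0.75 -1.6 ]
yaw 90.9 shift [ 0.08 -2.16  0.  ] turn [-0.001 -0.     0.007] rows 0.5
```

View pics/s12.png

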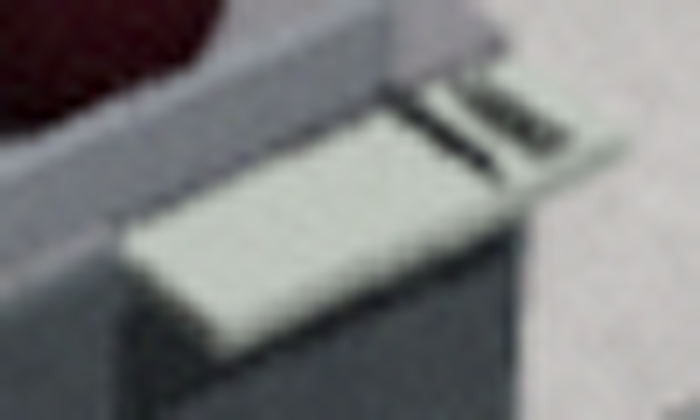

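```bash
python3 - <<'E'
import cv2,numpy as np
ims=[cv2.imread(f'pics/{f}')[225:255,325:375] for f in('scene0.png','full_s11.png','full_s12.png')]
out=np.vstack([cv2.resize(i[:16,15:],None,fx=16,fy=12,interpolation=cv2.INTER_NEAREST) for i in ims])
cv2.imwrite('pics/cmp.png',out)
E
python3 -c "
from h import *
import numpy as np
def g2w(p,V=(530.3,6.3,.0155)):
    c,s=np.cos(V[2]),np.sin(V[2]);return np.array([V[0]+c*p[0]-s*p[1],V[1]+s*p[0]+c*p[1],p[2]])
for x in(-30,-47,-48,-61):print(x,proj('scene',g2w((x,146,125))))"
```

```text
-30 [350.46702812 238.37156094]
-47 [355.9057782  235.85537701]
-48 [356.22302838 235.70860436]
-61 [360.3206079  233.81289972]
```

View pics/cmp.png

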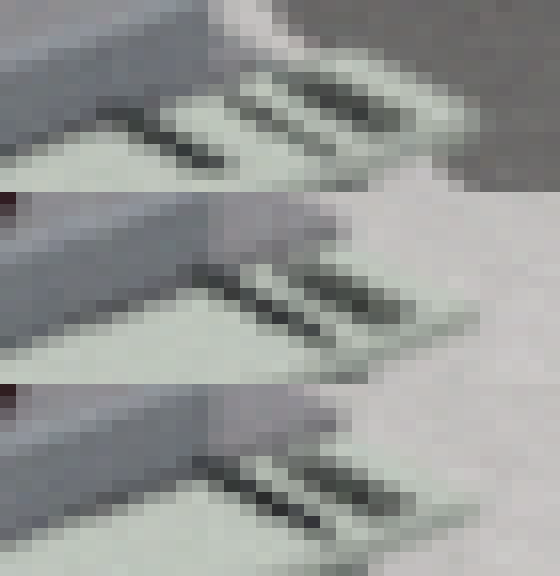

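>>> servo_tool(plan=[[[0,-0.3,0,0,0,0,0],[0,-0.6,0,0,0,0,0],[0,-0.9,0,0,0,0,0],[0,-1.2,0,0,0,0,0],[0,-1.5,0,0,0,0,0],[0,-1.8,0,0,0,0,0],[0,-2.1,0,0,0,0,0],[0,-2.3,0,0,0,0,0]]])

```text
t: 24.5
ee_pos: [450.1, 5.0, 150.2]
orientation: [-1.219, 1.204, 1.222]
ft_force: [-0.3, -0.3, 0.1]
width: 0.4
```

>>> servo_tool(plan=[[[0,0,0,0,0,0,0],[0,0,0,0,0,0,0],[-3,0,0,0,0,0,0],[-6,0,0,0,0,0,0],[-9,0,0,0,0,0,0],[-12,0,0,0,0,0,2],[-13,0,0,0,0,0,4],[-13,0,0,0,0,0,6.5]]])

```text
t: 25.17
ee_pos: [452.1, 5.0, 282.7]
orientation: [-1.222, 1.199, 1.217]
ft_force: [0.4, 0.2, -1.1]
width: 16.8
```

```bash
python3 -c "
from h import *
snap('scene','s13.png',(200,150,375,305),4)
st()
"
```

```text
t 25.22 p [451.1   5.  280.9] w 20.8 F [-0.6  0.6 -0.1] q [-0.02  0.1   1.95  0.    1.08 -1.6 ]
```

View pics/s13.png

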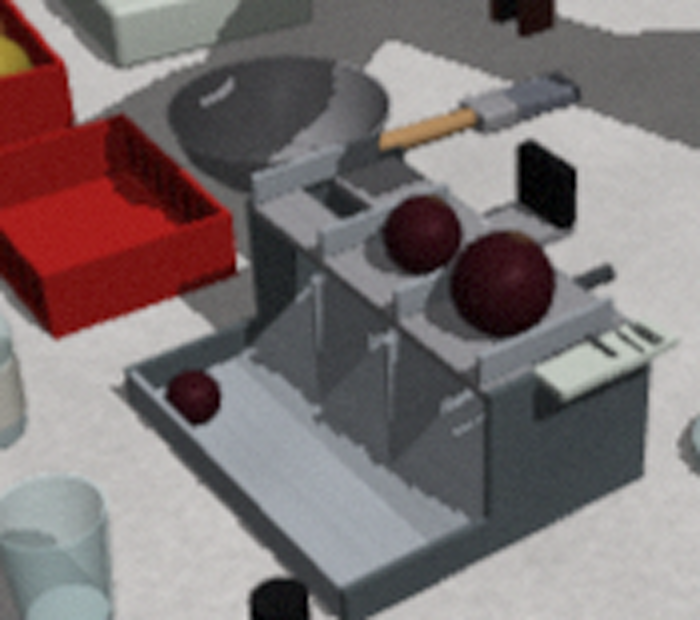

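```bash
python3 -c "
from h import *
p=atz('scene',194.5/4-.5+200,396.5/4-.5+150,25);print(p)
q=p-np.array([530.3,6.3,0]);print('gauge approx',q)
snap('top','t2.png',(280,120,440,300),4)
"
```

```text
[660.16846547 -77.19185241  25.        ]
gauge approx [129.86846547 -83.49185241  25.        ]
```

View pics/t2.png

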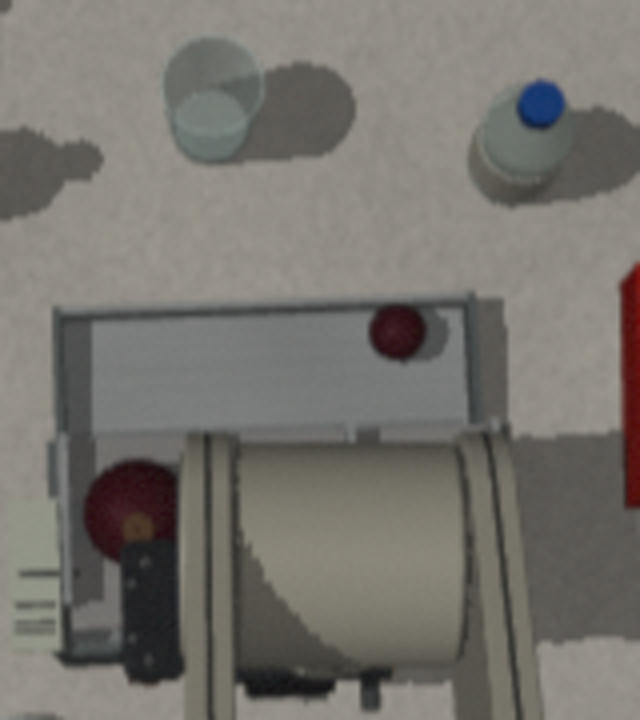

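```bash
python3 -c "
from h import *
p=atz('top',398/4-.5+280,332.5/4-.5+120,25);print(p)
go(660,-79,235,90.9)
"
```

```text
[663.19062947 -76.55506037  25.        ]
t 25.27 p [450.3   5.  279.6] w 24.9 F [-0.1  0.1  0.3] q [-0.02  0.11  1.96 -0.    1.08 -1.6 ]
yaw 90.9 shift [  4.43 -20.85  -8.72] turn [-0.     0.    -0.001] rows 5.5
```

>>> servo_tool(plan=[[[0,-3,-1.2,0,0,0,5.2],[0,-7,-2.8,0,0,0,5.2],[0,-10.5,-4.2,0,0,0,5.2],[1,-14,-5.6,0,0,0,5.2],[2,-17.5,-7,0,0,0,5.2],[3.5,-20,-8,0,0,0,5.2],[4.5,-21,-8.5,0,0,0,5.2],[4.5,-21,-8.5,0,0,0,5.2]]])

```text
t: 25.93
ee_pos: [661.7, -77.6, 229.4]
orientation: [-1.215, 1.208, 1.226]
ft_force: [0.3, -0.0, -0.5]
width: 52.1
```

>>> servo_tool(plan=[[[4,0,0,0,0,0,5.2],[8,0,0,0,0,0,5.2],[12,0,0,0,0,0,5.2],[14,0,0,0,0,0,5.2],[14,0,0,0,0,0,5.2],[14,0,0,0,0,0,5.2]]])

```text
t: 26.43
ee_pos: [660.4, -76.2, 94.0]
orientation: [-1.218, 1.205, 1.224]
ft_force: [0.3, -0.1, 0.7]
width: 52.3
```

```bash
python3 -c "
from h import *
snap('scene','s14.png',(200,150,375,305),4)
go(662,-77,25,90.9)
"
```

```text
t 26.48 p [662.1 -76.5  95.9] w 52.1 F [-0.1  0.1 -0.7] q [-0.13  0.65  1.61  0.    0.88 -1.72]
yaw 90.9 shift [ 7.09  0.   -0.05] turn [-0.     0.    -0.001] rows 1.7
```

View pics/s14.png

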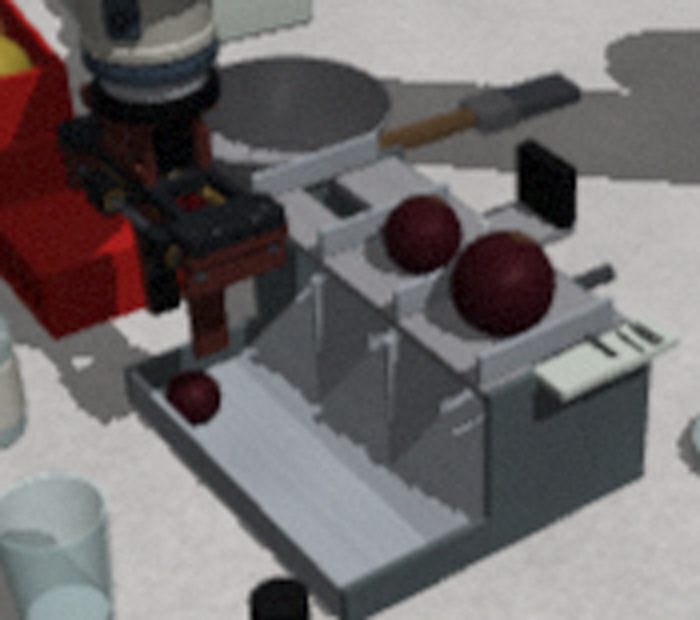

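>>> servo_tool(plan=[[[3,0,0,0,0,0,5.2],[5.5,0,0,0,0,0,5.2],[7,0,0,0,0,0,5.2],[7,0,0,0,0,0,5.2],[7,0,0,0,0,0,5.2]]])

```text
t: 26.9
ee_pos: [662.9, -76.8, 26.6]
orientation: [-1.221, 1.202, 1.22]
ft_force: [-0.7, 0.1, -0.2]
width: 52.0
```

>>> servo_tool(plan=[[[0,0,0,0,0,0,4],[0,0,0,0,0,0,2.8],[0,0,0,0,0,0,2.8],[0,0,0,0,0,0,2.8],[0,0,0,0,0,0,2.8],[0,0,0,0,0,0,2.8]]])

```text
t: 27.4
ee_pos: [663.7, -76.9, 27.3]
orientation: [-1.222, 1.2, 1.218]
ft_force: [-0.8, 1.0, 6.9]
width: 36.7
```

>>> servo_tool(plan=[[[-3,0,0,0,0,0,2.8],[-7,0,0,0,0,0,2.8],[-11,0,0,0,0,0,2.8],[-13,0,0,0,0,0,2.8],[-14,0,0,0,0,0,2.8],[-14,0,0,0,0,0,2.8]]])

```text
t: 27.9
ee_pos: [663.8, -76.9, 168.5]
orientation: [-1.223, 1.199, 1.217]
ft_force: [-0.1, 0.8, -0.6]
width: 36.9
```

```bash
python3 -c "
from h import *
snap('scene','s15.png',(90,130,375,305),2.7)
snap('top','t3.png')
go(615,-315,165,90.9)
"
```

```text
t 28.0 p [661.7 -76.7 164.6] w 36.8 F [-0.6 -0.2 -0.7] q [-0.13  0.56  1.58 -0.    1.   -1.72]
yaw 90.9 shift [ -0.04   5.03 -23.76] turn [-0.001  0.    -0.001] rows 5.8
```

View pics/s15.png

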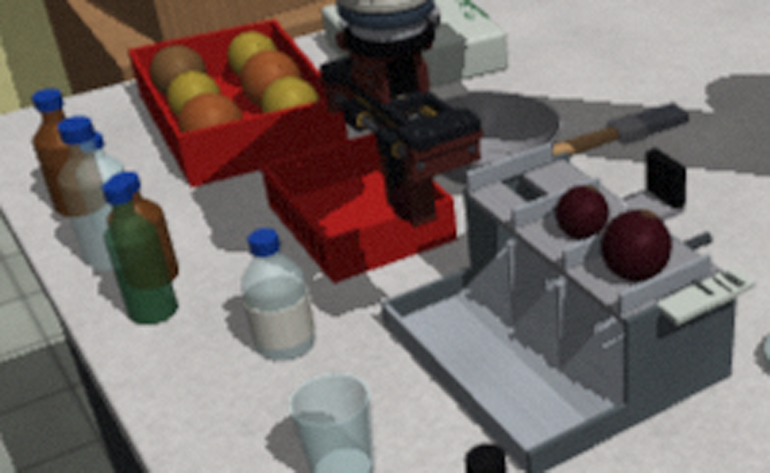

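View pics/t3.png

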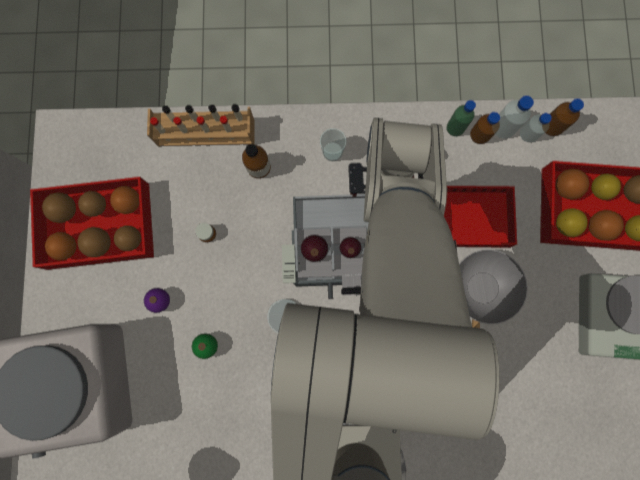

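>>> servo_tool(plan=[[[0,0.6,-3,0,0,0,2.8],[0,1.4,-7,0,0,0,2.8],[0,2.2,-11,0,0,0,2.8],[0,3,-15,0,0,0,2.8],[0,3.8,-19,0,0,0,2.8],[0,4.5,-22,0,0,0,2.8],[0,4.8,-23.5,0,0,0,2.8],[0,4.8,-23.5,0,0,0,2.8]]])

```text
t: 28.67
ee_pos: [616.1, -315.1, 163.1]
orientation: [-1.215, 1.205, 1.221]
ft_force: [-0.1, 1.0, 0.1]
width: 36.9
```

>>> servo_tool(plan=[[[3,0,0,0,0,0,2.8],[6,0,0,0,0,0,2.8],[9,0,0,0,0,0,2.8],[11,0,0,0,0,0,2.8],[11,0,0,0,0,0,2.8],[11,0,0,0,0,0,2.8]]])

```text
t: 29.17
ee_pos: [617.2, -310.3, 53.6]
orientation: [-1.218, 1.202, 1.225]
ft_force: [-0.9, 0.5, -0.7]
width: 36.6
```

```bash
python3 -c "
from h import *
snap('scene','s16.png',(90,130,375,305),2.7)
go(615,-312,34,90.9)
"
```

```text
t 29.22 p [ 618.3 -311.2   55.4] w 36.8 F [ 0.8 -0.5 -0.1] q [-0.48  0.74  1.55  0.    0.85 -2.07]
yaw 90.9 shift [ 2.14  0.33 -0.08] turn [ 0.001  0.001 -0.001] rows 0.5
```

View pics/s16.png

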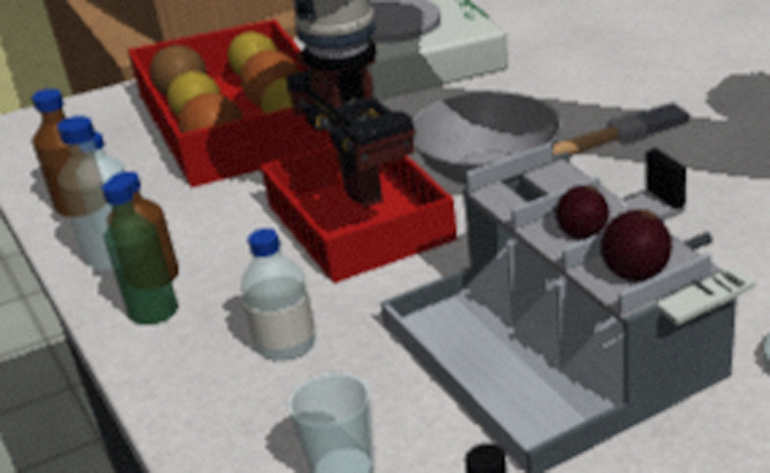

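>>> servo_tool(plan=[[[1.5,0.1,0,0,0,0,2.8],[2.5,0.1,0,0,0,0,2.8],[2.5,0.1,0,0,0,0,2.8],[2.5,0.1,0,0,0,0,2.8]]])

```text
t: 29.55
ee_pos: [616.6, -312.2, 30.2]
orientation: [-1.219, 1.202, 1.221]
ft_force: [-0.0, 0.5, -0.7]
width: 36.8
```

>>> servo_tool(plan=[[[0,0,0,0,0,0,4],[0,0,0,0,0,0,5.5],[0,0,0,0,0,0,5.5],[0,0,0,0,0,0,5.5],[-4,0,0,0,0,0,5.5],[-8,0,0,0,0,0,5.5],[-12,0,0,0,0,0,5.5],[-16,0,0,0,0,0,5.5]]])

```text
t: 30.22
ee_pos: [616.7, -312.4, 192.5]
orientation: [-1.22, 1.202, 1.221]
ft_force: [1.1, -0.6, -0.1]
width: 54.8
```

>>> servo_tool(plan=[[[-4,0,0,0,0,0,5],[-5,1,2,0,0,0,4],[-5,2,4,0,0,0,2],[-5,3,8,0,0,0,0],[-5,5,12,0,0,0,0],[-5,7,16,0,0,0,0],[-5,9,20,0,0,0,0],[-5,10,22,0,0,0,0]]])

```text
t: 30.88
ee_pos: [511.7, -91.8, 240.9]
orientation: [-1.22, 1.202, 1.221]
ft_force: [1.3, -0.4, 0.3]
width: 6.8
```

```bash
python3 -c "
from h import *
snap('scene','s17.png',(90,130,375,305),2.7)
go(454,5,235,90.9)
"
```

```text
t 30.93 p [509.1 -88.5 240.5] w 3.3 F [-3.4  3.3 -0.8] q [-0.2   0.26  1.86  0.    1.02 -1.78]
yaw 90.9 shift [0.59 5.35 9.44] turn [ 0.001  0.003 -0.003] rows 2.6
```

View pics/s17.png

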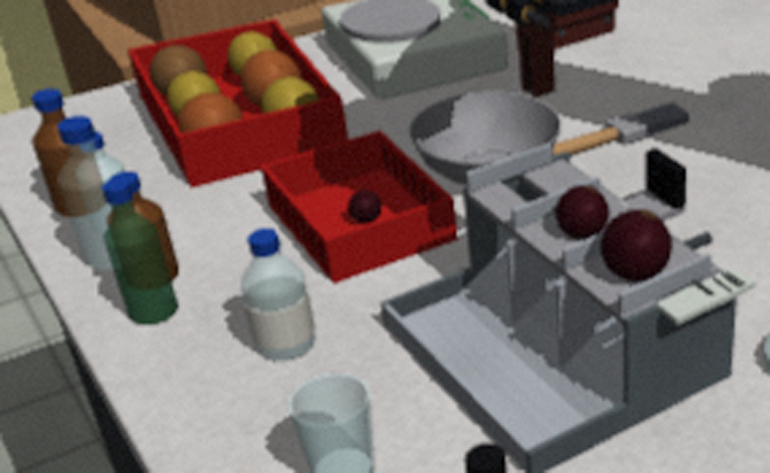

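>>> servo_tool(plan=[[[0,2,3,0,0,0,0],[0,4,7,0,0,0,0],[0,5.3,9.3,0,0,0,0],[0,5.3,9.3,0,0,0,0],[0,5.3,9.3,0,0,0,0],[0,5.3,9.3,0,0,0,0]]])

```text
t: 31.43
ee_pos: [460.0, -2.1, 241.2]
orientation: [-1.222, 1.201, 1.22]
ft_force: [0.5, 0.0, 0.9]
width: 0.4
```

```bash
python3 -c "
from h import *
go(455,5,150,90.9)
"
```

```text
t 31.43 p [460.   -2.1 241.2] w 0.4 F [0.5 0.  0.9] q [-0.03  0.17  1.98 -0.    0.99 -1.62]
yaw 90.9 shift [9.12 0.5  0.72] turn [ 0.    -0.     0.002] rows 2.2
```

>>> servo_tool(plan=[[[0,0.4,0.7,0,0,0,0],[3,0.4,0.7,0,0,0,0],[6,0.4,0.7,0,0,0,0],[8,0.4,0.7,0,0,0,0],[9,0.4,0.7,0,0,0,0],[9,0.4,0.7,0,0,0,0],[9,0.4,0.7,0,0,0,0]]])

```text
t: 32.02
ee_pos: [455.5, 4.7, 150.7]
orientation: [-1.219, 1.203, 1.22]
ft_force: [0.0, 0.3, 0.2]
width: 0.1
```

>>> servo_tool(plan=[[[0,0.3,0,0,0,0,0],[0,0.5,0,0,0,0,0],[0,0.6,0,0,0,0,0],[0,0.6,0,0,0,0,0]]])

```text
t: 32.35
ee_pos: [449.3, 5.0, 151.5]
orientation: [-1.221, 1.201, 1.219]
ft_force: [-0.1, 0.1, 0.0]
width: 0.4
```

>>> servo_tool(plan=[[[0,0.1,0,0,0,0,0],[0,0.2,0,0,0,0,0],[0,0.3,0,0,0,0,0],[0,0.3,0,0,0,0,0]]])

```text
t: 32.68
ee_pos: [448.2, 5.0, 151.4]
orientation: [-1.223, 1.199, 1.217]
ft_force: [5.8, 0.8, -1.1]
width: 0.5
```

>>> servo_tool(plan=[[[0,0.4,0,0,0,0,0],[0,0.9,0,0,0,0,0],[0,1.4,0,0,0,0,0],[0,1.9,0,0,0,0,0],[0,2.3,0,0,0,0,0],[0,2.6,0,0,0,0,0],[0,2.8,0,0,0,0,0],[0,2.9,0,0,0,0,0]]])

```text
t: 33.35
ee_pos: [420.8, 4.5, 151.5]
orientation: [-1.224, 1.196, 1.214]
ft_force: [11.8, 0.6, -9.0]
width: 0.5
```

>>> servo_tool(plan=[[[0,0.1,0,0,0,0,0],[0,0.1,0,0,0,0,0],[0,0.1,0,0,0,0,0],[0,0.1,0,0,0,0,0]]])

```text
t: 33.68
ee_pos: [419.9, 4.5, 151.5]
orientation: [-1.224, 1.196, 1.215]
ft_force: [9.8, 0.1, -7.5]
width: 0.2
```

```bash
python3 -c "
from h import *
st()
snap('scene','s18.png',(200,150,375,305),4)
"; python3 - <<'E'
import cv2,numpy as np
ims=[cv2.imread(f'pics/{f}')[225:255,325:375] for f in('scene0.png','full_s12.png','full_s18.png')]
out=np.vstack([cv2.resize(i[:16,15:],None,fx=16,fy=12,interpolation=cv2.INTER_NEAREST) for i in ims])
cv2.imwrite('pics/cmp2.png',out)
E
```

```text
t 33.68 p [419.9   4.5 151.5] w 0.2 F [ 9.8  0.1 -7.5] q [-0.02  0.26  2.14  0.    0.74 -1.6 ]
```

View pics/cmp2.png

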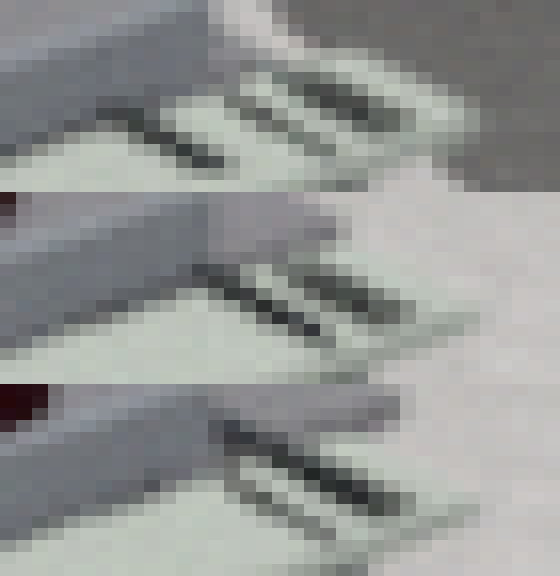

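View pics/s18.png

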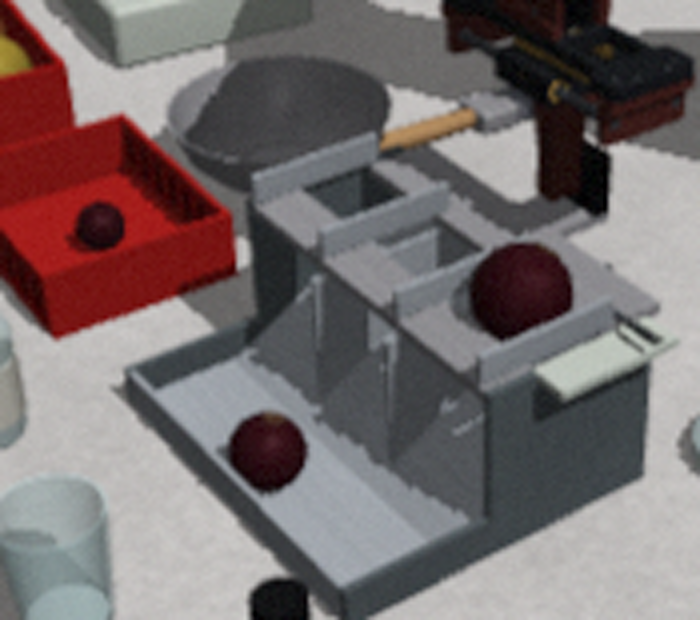

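>>> servo_tool(plan=[[[0,0.08,0,0,0,0,0],[0,0.16,0,0,0,0,0],[0,0.16,0,0,0,0,0],[0,0.16,0,0,0,0,0],[0,0.16,0,0,0,0,0],[0,0.16,0,0,0,0,0],[0,0.16,0,0,0,0,0],[0,0.16,0,0,0,0,0]]])

```text
t: 34.4
ee_pos: [418.5, 4.4, 151.5]
orientation: [-1.224, 1.196, 1.214]
ft_force: [11.5, 0.8, -8.3]
width: 0.5
```

>>> servo_tool(plan=[[[0,0,0,0,0,0,0],[0,0,0,0,0,0,0],[0,0,0,0,0,0,0],[0,0,0,0,0,0,0],[0,0,0,0,0,0,0],[0,0,0,0,0,0,0],[0,0,0,0,0,0,0],[0,0,0,0,0,0,0]]])

```text
t: 35.07
ee_pos: [418.5, 4.4, 151.5]
orientation: [-1.224, 1.196, 1.214]
ft_force: [11.3, -0.3, -8.2]
width: 0.4
```

>>> servo_tool(plan=[[[0,0,0,0,0,0,0],[0,0,0,0,0,0,0],[0,0,0,0,0,0,0],[0,0,0,0,0,0,0],[0,0,0,0,0,0,0],[0,0,0,0,0,0,0],[0,0,0,0,0,0,0],[0,0,0,0,0,0,0]]])

```text
t: 35.73
ee_pos: [418.5, 4.5, 151.5]
orientation: [-1.224, 1.196, 1.214]
ft_force: [10.5, 0.6, -7.6]
width: 0.2
```

```bash
python3 -c "
from h import *
st()
snap('scene','s19.png',(340,225,375,245),18)
"
```

```text
t 35.73 p [418.5   4.5 151.5] w 0.2 F [10.5  0.6 -7.6] q [-0.02  0.26  2.14  0.    0.74 -1.6 ]
```

View pics/s19.png

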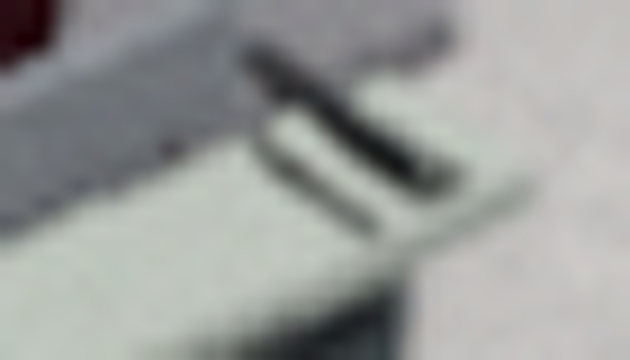

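Pointer (crop ~370,140) lies over the double mark. Hold on to pass 4 s comfortably.

>>> servo_tool(plan=[[[0,0,0,0,0,0,0],[0,0,0,0,0,0,0],[0,0,0,0,0,0,0],[0,0,0,0,0,0,0],[0,0,0,0,0,0,0],[0,0,0,0,0,0,0],[0,0,0,0,0,0,0],[0,0,0,0,0,0,0]]])

```text
t: 36.45
ee_pos: [418.5, 4.5, 151.5]
orientation: [-1.224, 1.196, 1.214]
ft_force: [11.1, -0.0, -8.6]
width: 0.3
```

>>> servo_tool(plan=[[[0,0,0,0,0,0,0],[0,0,0,0,0,0,0],[0,0,0,0,0,0,0],[0,0,0,0,0,0,0],[0,0,0,0,0,0,0],[0,0,0,0,0,0,0],[0,0,0,0,0,0,0],[0,0,0,0,0,0,0]]])

```text
t: 37.12
ee_pos: [418.5, 4.5, 151.5]
orientation: [-1.224, 1.196, 1.214]
ft_force: [11.7, -0.3, -8.4]
width: 0.8
```

>>> servo_tool(plan=[[[0,0,0,0,0,0,0],[0,0,0,0,0,0,0],[0,0,0,0,0,0,0],[0,0,0,0,0,0,0],[0,0,0,0,0,0,0],[0,0,0,0,0,0,0],[0,0,0,0,0,0,0],[0,0,0,0,0,0,0]]])

```text
t: 37.78
ee_pos: [418.5, 4.5, 151.5]
orientation: [-1.224, 1.196, 1.214]
ft_force: [11.3, 0.0, -8.1]
width: 0.4
```

>>> servo_tool(plan=[[[0,0,0,0,0,0,0],[0,0,0,0,0,0,0],[0,0,0,0,0,0,0],[0,0,0,0,0,0,0],[0,0,0,0,0,0,0],[0,0,0,0,0,0,0],[0,0,0,0,0,0,0],[0,0,0,0,0,0,0]]])

```text
t: 38.45
ee_pos: [418.5, 4.5, 151.5]
orientation: [-1.224, 1.196, 1.214]
ft_force: [12.2, -0.3, -7.9]
width: 0.6
```

>>> servo_tool(plan=[[[0,-0.4,0,0,0,0,0],[0,-0.8,0,0,0,0,0],[0,-1.2,0,0,0,0,0],[0,-1.6,0,0,0,0,0],[0,-2,0,0,0,0,0],[0,-2.4,0,0,0,0,0],[0,-2.8,0,0,0,0,0],[0,-3.2,0,0,0,0,0]]])

```text
t: 39.12
ee_pos: [448.5, 5.0, 151.4]
orientation: [-1.222, 1.199, 1.218]
ft_force: [4.2, -0.5, 3.0]
width: 0.5
```

>>> servo_tool(plan=[[[0,-0.3,0,0,0,0,0],[0,-0.5,0,0,0,0,0],[0,-0.5,0,0,0,0,0],[-3,-0.5,0,0,0,0,0],[-6,-0.5,0,0,0,0,0],[-9,-0.5,0,0,0,0,0],[-11,-0.5,0,0,0,0,0],[-11,-0.5,0,0,0,0,0]]])

```text
t: 39.78
ee_pos: [453.1, 5.0, 264.3]
orientation: [-1.223, 1.198, 1.216]
ft_force: [0.9, 0.3, -0.5]
width: 0.3
```

```bash
python3 -c "
from h import *
snap('scene','s20.png',(90,130,375,305),2.7)
go(529,90.5,255,0.9)
"
```

```text
t 39.83 p [452.1   5.  262.1] w 0.2 F [ 0.2 -1.2  0.3] q [-0.02  0.13  1.97 -0.    1.03 -1.6 ]
yaw 90.9 shift [ 0.74 -7.82  8.43] turn [1.57  0.002 0.003] rows 12.6
```

View pics/s20.png

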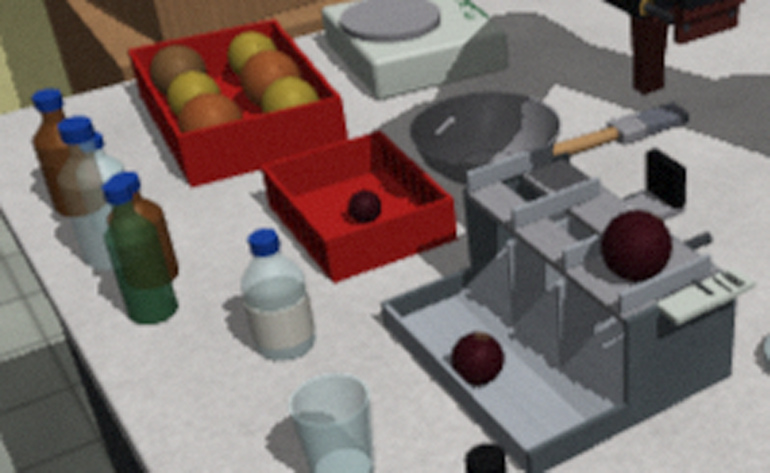

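>>> servo_tool(plan=[[[0,-1,1,0.12,0,0,2],[0,-2,2,0.24,0,0,4],[0,-3,3.2,0.36,0,0,6],[0,-4,4.4,0.48,0,0,8],[0,-5,5.4,0.6,0,0,8.2],[0,-6,6.5,0.72,0,0,8.2],[0,-7,7.6,0.84,0,0,8.2],[0,-7.8,8.5,0.96,0,0,8.2]]])

```text
t: 40.5
ee_pos: [527.5, 91.7, 258.4]
orientation: [-0.485, 1.519, 0.487]
ft_force: [-0.7, -0.8, 0.2]
width: 50.4
```

>>> servo_tool(plan=[[[0,0,0,0.12,0,0,8.2],[0,0,0,0.24,0,0,8.2],[0,0,0,0.36,0,0,8.2],[0,0,0,0.48,0,0,8.2],[0,0,0,0.61,0,0,8.2],[0,0,0,0.61,0,0,8.2],[0,0,0,0.61,0,0,8.2]]])

```text
t: 41.08
ee_pos: [527.2, 91.0, 259.1]
orientation: [-0.016, 1.574, 0.015]
ft_force: [-0.4, 0.3, 0.2]
width: 82.0
```

```bash
python3 -c "
from h import *
snap('scene','s21.png',(90,130,375,305),2.7)
go(529,90.5,152,0.9)
im=cv2.imread('pics/full_s21.png');h=cv2.cvtColor(im,cv2.COLOR_BGR2HSV)
m=((h[...,2]<75)&(h[...,1]>110)&((h[...,0]<12)|(h[...,0]>165))).astype(np.uint8)
m[:200]=0;m[250:]=0;m[:,:310]=0;m[:,345:]=0
ys,xs=np.nonzero(m);print(xs.mean(),ys.mean(),len(xs),xs.min(),xs.max(),ys.min(),ys.max())
print(proj('scene',(529,90.5,154)))
"
```

```text
t 41.13 p [527.4  91.1 259.4] w 81.7 F [0.3 0.  0.1] q [0.15 0.27 1.81 0.   1.07 0.13]
yaw 1.1 shift [10.74 -0.06  0.18] turn [ 0.004 -0.002  0.   ] rows 2.6
325.2932790224033 220.5091649694501 491 313 339 200 233
[324.77088478 220.87524827]
```

View pics/s21.png

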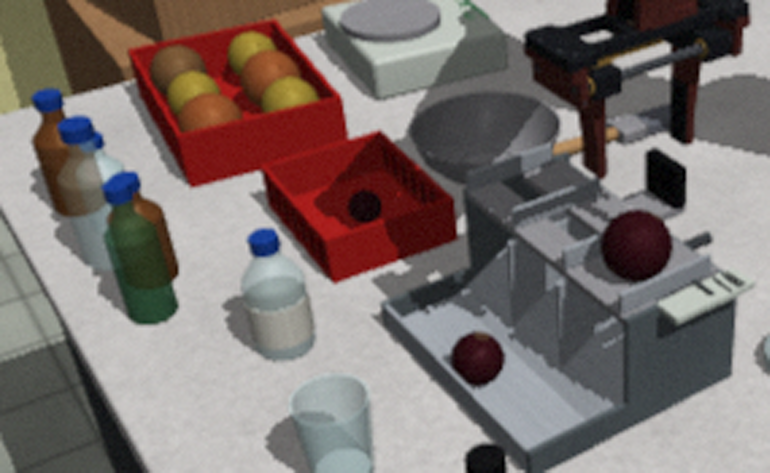

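>>> servo_tool(plan=[[[3,0,0.1,0,0,0,8.2],[6,0,0.1,0,0,0,8.2],[9,0,0.1,0,0,0,8.2],[10.6,0,0.1,0,0,0,8.2],[10.6,0,0.1,0,0,0,8.2],[10.6,0,0.1,0,0,0,8.2]]])

```text
t: 41.63
ee_pos: [528.6, 91.1, 153.9]
orientation: [-0.014, 1.573, 0.014]
ft_force: [0.2, 0.1, 0.2]
width: 82.1
```

>>> servo_tool(plan=[[[0,0,0,0,0,0,7],[0,0,0,0,0,0,5],[0,0,0,0,0,0,5],[0,0,0,0,0,0,5],[0,0,0,0,0,0,5]]])

```text
t: 42.05
ee_pos: [529.7, 91.3, 155.7]
orientation: [-0.013, 1.569, 0.013]
ft_force: [-2.0, -0.4, 4.3]
width: 63.1
```

>>> servo_tool(plan=[[[-2,0,0,0,0,0,5],[-5,0,0,0,0,0,5],[-8,0,0,0,0,0,5],[-10,0,0,0,0,0,5],[-10,0,0,0,0,0,5],[-10,0,0,0,0,0,5]]])

```text
t: 42.55
ee_pos: [529.8, 91.3, 255.6]
orientation: [-0.012, 1.568, 0.013]
ft_force: [0.2, 0.6, -1.7]
width: 63.0
```

```bash
python3 -c "
from h import *
snap('scene','s22.png',(90,130,375,305),2.7)
snap('top','t4.png')
go(440,-338,250,0.9)
"
```

```text
t 42.65 p [528.4  91.1 253.4] w 63.1 F [-0.2  0.3 -1.5] q [ 0.15  0.27  1.81 -0.    1.06  0.13]
yaw 0.9 shift [  0.37 -42.76  -9.53] turn [ 0.    -0.002  0.   ] rows 10.5
```

View pics/t4.png

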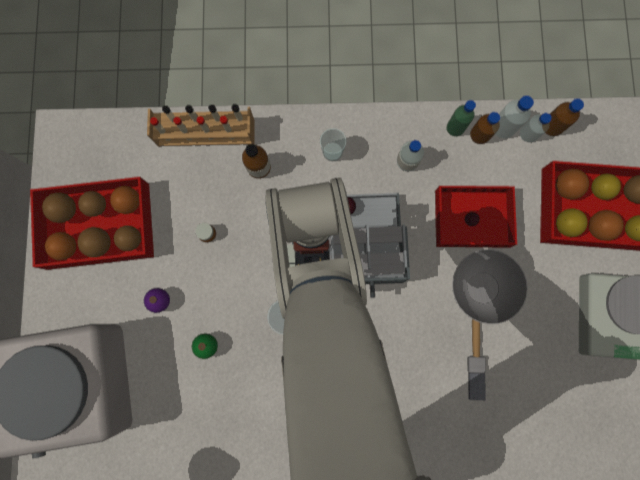

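View pics/s22.png

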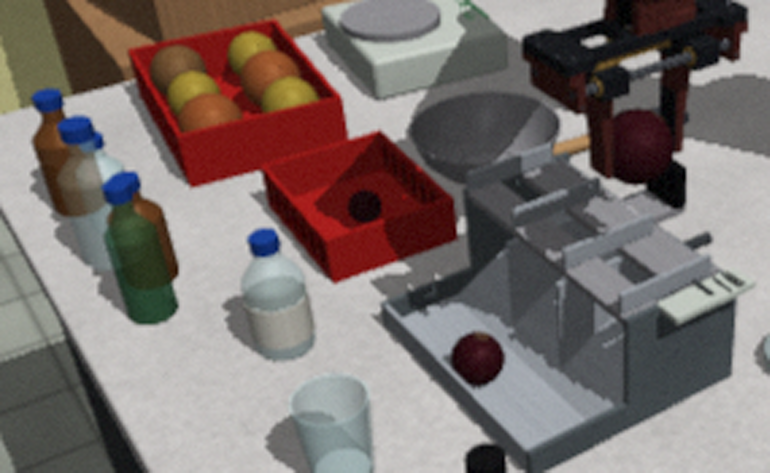

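>>> servo_tool(plan=[[[0,-3,-0.7,0,0,0,5],[0,-7,-1.5,0,0,0,5],[0,-11,-2.4,0,0,0,5],[0,-15,-3.3,0,0,0,5],[0,-19,-4.2,0,0,0,5],[0,-22.5,-5,0,0,0,5],[0,-25,-5.5,0,0,0,5],[0,-26,-5.8,0,0,0,5]]])

```text
t: 43.32
ee_pos: [473.9, -172.2, 253.0]
orientation: [-0.01, 1.574, 0.011]
ft_force: [-0.4, 0.6, -1.8]
width: 62.8
```

```bash
python3 -c "
from h import *
snap('scene','s23.png',(90,100,375,305),2.7)
go(441,-337,200,0.9)
"
```

```text
t 43.37 p [ 473.9 -172.3  253.1] w 63.0 F [-0.2 -0.3 -1.6] q [-0.37  0.23  1.88 -0.    1.04 -0.38]
yaw 0.7 shift [  5.31 -16.43  -3.49] turn [-0.003 -0.003 -0.   ] rows 4.2
```

View pics/s23.png

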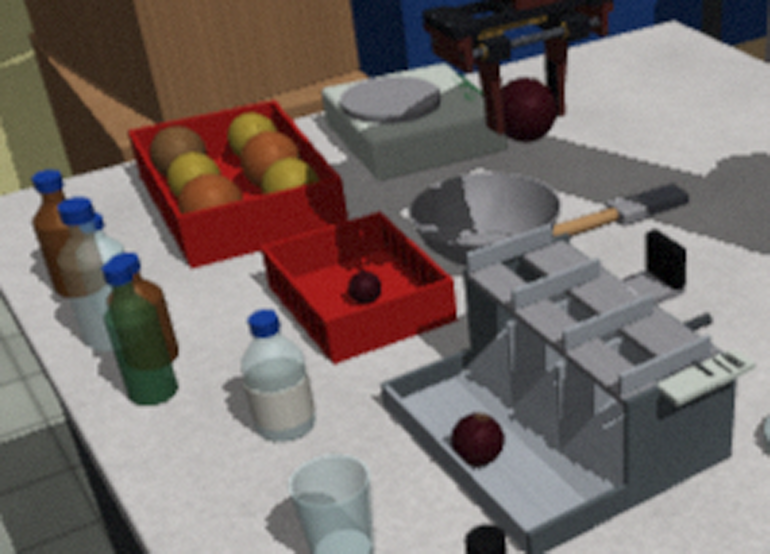

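Still held; the bowl has not moved (rim centre at crop ~485,212).

>>> servo_tool(plan=[[[0,-3.5,-0.7,0,0,0,5],[0,-7.5,-1.6,0,0,0,5],[0,-11.5,-2.5,0,0,0,5],[0,-14.5,-3.1,0,0,0,5],[0,-16.4,-3.5,0,0,0,5],[0,-16.4,-3.5,0,0,0,5],[0,-16.4,-3.5,0,0,0,5],[0,-16.4,-3.5,0,0,0,5]]])

```text
t: 44.03
ee_pos: [443.1, -332.5, 253.8]
orientation: [-0.012, 1.572, 0.014]
ft_force: [-0.3, 1.4, -0.7]
width: 63.3
```

>>> servo_tool(plan=[[[3,0,0,0,0,0,5],[6,0,0,0,0,0,5],[9,0,0,0,0,0,5],[12,0,0,0,0,0,5],[12,0,0,0,0,0,5],[12,0,0,0,0,0,5]]])

```text
t: 44.53
ee_pos: [442.7, -332.1, 133.7]
orientation: [-0.012, 1.574, 0.016]
ft_force: [0.1, 0.4, -0.8]
width: 63.0
```

```bash
python3 -c "
from h import *
snap('scene','s24.png',(180,60,330,230),4)
go(441,-336,65,0.9)
"
```

```text
t 44.58 p [ 443.7 -333.2  135.2] w 63.0 F [ 0.9 -0.4 -1.2] q [-0.67  0.46  1.85  0.    0.83 -0.68]
yaw 1.0 shift [ 7.02 -0.28 -0.28] turn [ 0.002 -0.    -0.   ] rows 1.7
```

View pics/s24.png

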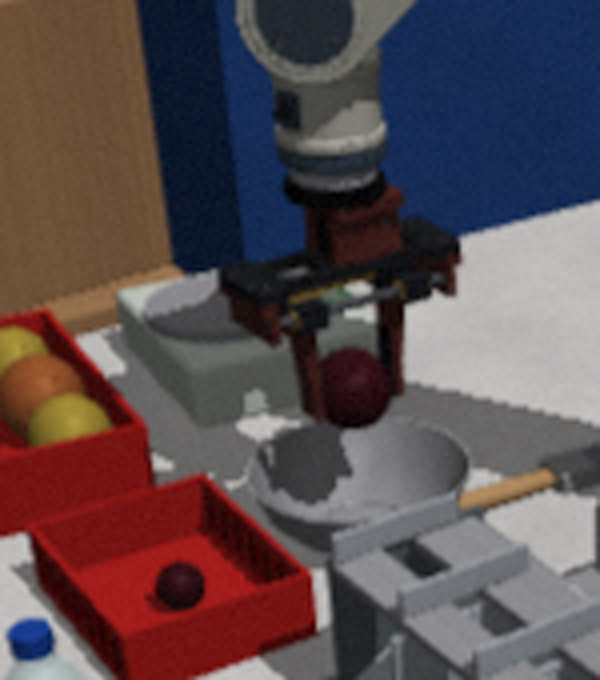

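>>> servo_tool(plan=[[[3,-0.2,-0.2,0,0,0,5],[6,-0.2,-0.2,0,0,0,5],[7.8,-0.2,-0.2,0,0,0,5],[7.8,-0.2,-0.2,0,0,0,5],[7.8,-0.2,-0.2,0,0,0,5]]])

```text
t: 45.0
ee_pos: [442.0, -336.5, 58.1]
orientation: [-0.013, 1.57, 0.012]
ft_force: [0.6, 0.0, -1.2]
width: 62.7
```

>>> servo_tool(plan=[[[0,0,0,0,0,0,6.4],[0,0,0,0,0,0,6.8],[0,0,0,0,0,0,7.6],[0,0,0,0,0,0,7.6],[0,0,0,0,0,0,7.6],[0,0,0,0,0,0,7.6]]])

```text
t: 45.5
ee_pos: [441.3, -336.4, 57.1]
orientation: [-0.013, 1.57, 0.012]
ft_force: [-0.4, -0.5, 0.2]
width: 76.0
```

>>> servo_tool(plan=[[[-3,0,0,0,0,0,7.6],[-7,0,0,0,0,0,7.6],[-11,0,0,0,0,0,7.6],[-15,0,0,0,0,0,7.6],[-19,0,0,0,0,0,7.6],[-22,0,0,0,0,0,7.6],[-22,0,0,0,0,0,7.6],[-22,0,0,0,0,0,7.6]]])

```text
t: 46.17
ee_pos: [441.8, -336.8, 278.7]
orientation: [-0.015, 1.567, 0.01]
ft_force: [-0.5, 0.0, -0.5]
width: 75.6
```

>>> servo_tool(plan=[[[0,0,0,0,0,0,7.6],[0,4,-2,0,0,0,7.6],[0,8,-4,0,0,0,7.6],[0,12,-5,0,0,0,7.6],[0,16,-5,0,0,0,7.6],[0,18,-5,0,0,0,7.6],[0,18,-5,0,0,0,7.6],[0,18,-5,0,0,0,7.6]]])

```text
t: 46.83
ee_pos: [387.4, -155.9, 275.3]
orientation: [-0.014, 1.574, 0.015]
ft_force: [0.4, 0.8, 0.3]
width: 75.9
```

```bash
python3 -c "
from h import *
st()
snap('scene','s25.png')
snap('top','t5.png')
"
```

```text
t 46.83 p [ 387.4 -155.9  275.3] w 75.9 F [0.4 0.8 0.3] q [-0.41  0.06  2.02 -0.    1.07 -0.43]
```

View pics/s25.png

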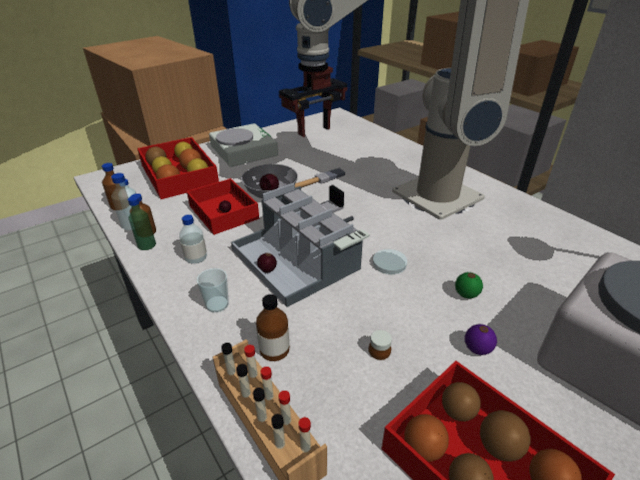

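View pics/t5.png

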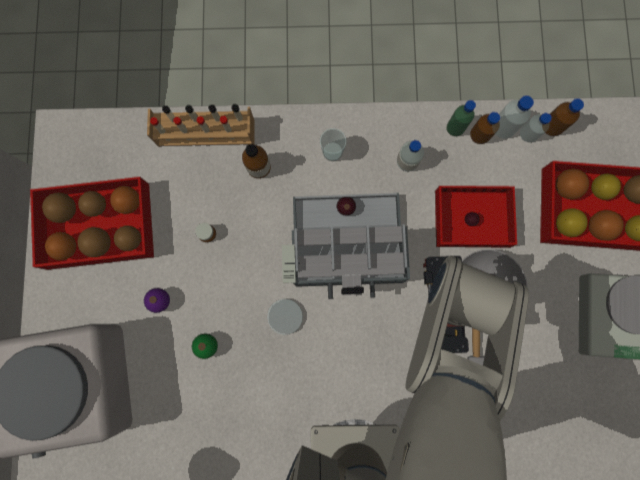

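>>> servo_tool(plan=[[[0,0,0,0,0,0,7.6],[0,0,0,0,0,0,7.6],[0,0,0,0,0,0,7.6],[0,0,0,0,0,0,7.6],[0,0,0,0,0,0,7.6],[0,0,0,0,0,0,7.6],[0,0,0,0,0,0,7.6],[0,0,0,0,0,0,7.6]]])

```text
t: 47.6
ee_pos: [388.2, -157.1, 276.7]
orientation: [-0.012, 1.571, 0.013]
ft_force: [-1.3, 0.3, -0.6]
width: 75.8
```

>>> servo_tool(plan=[[[0,0,0,0,0,0,7.6],[0,0,0,0,0,0,7.6],[0,0,0,0,0,0,7.6],[0,0,0,0,0,0,7.6],[0,0,0,0,0,0,7.6],[0,0,0,0,0,0,7.6],[0,0,0,0,0,0,7.6],[0,0,0,0,0,0,7.6]]])

```text
t: 48.27
ee_pos: [388.2, -157.1, 276.7]
orientation: [-0.013, 1.571, 0.013]
ft_force: [0.5, -0.6, 0.5]
width: 76.2
```

>>> servo_tool(plan=[[[0,0,0,0,0,0,7.6],[0,0,0,0,0,0,7.6],[0,0,0,0,0,0,7.6],[0,0,0,0,0,0,7.6],[0,0,0,0,0,0,7.6],[0,0,0,0,0,0,7.6],[0,0,0,0,0,0,7.6],[0,0,0,0,0,0,7.6]]])

```text
t: 48.93
ee_pos: [388.2, -157.1, 276.7]
orientation: [-0.013, 1.571, 0.013]
ft_force: [0.4, -0.1, -0.2]
width: 76.1
```

```bash
python3 -c "
from h import *
snap('scene','s26.png',(180,140,375,290),4)
for i in range(6): ctrl.get_image('top')
snap('scene','s27.png',(180,140,375,290),4)
a=cv2.imread('pics/full_s26.png').astype(int);b=cv2.imread('pics/full_s27.png').astype(int);d=abs(a-b).max(2)[140:290,180:375];print(d.max(),(d>25).sum())
print(ctrl.get_obs()['t'])
"
```

```text
17 0
49.3333
```

View pics/s27.png

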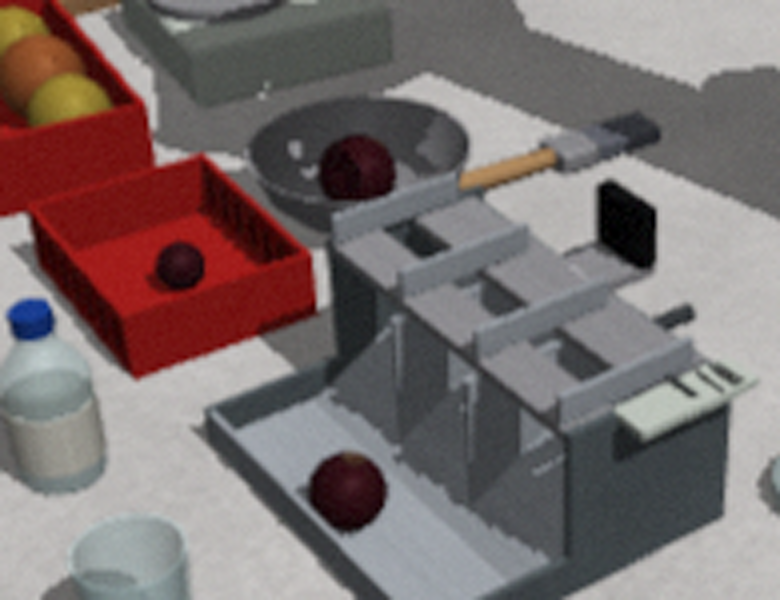

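Large in the bowl (357,172), small in the crate (181,265), medium in the trough (348,490), jaw home, and no motion between two pictures 0.35 s apart.

```bash
python3 -c "
from workcell import ctrl
print(ctrl.close_job())"
```

```text
the job is handed in; nothing more can be done
None
```

I graded the three beetroots that were there (one small, one medium, one large) and handed the job in at about 49 s; no verdict was reported.

- **Loading:** All three were set over the slot with the jaw home, one to a bay.
- **First pull:** I hooked the jaw to the first mark and held it there about 4.8 s. Arm travel read about 17 mm and the pointer stood over the single line. The small beetroot dropped, the jaw went home, and the small one went into the red crate.
- **Second pull:** I took the jaw to the second mark and held it there about 4.8 s. Arm travel was about 29 mm for the first 0.7 s, then about 30 mm, and the pointer stood over the double line. The medium beetroot dropped and was left in the trough. With the jaw home again, I put the large one in the steel bowl.

The last pictures showed the small one in the crate, the medium one in the trough and the large one in the bowl. The jaw was home, the gripper was clear, nothing moved between two pictures 0.35 s apart, and the bystanders I could see looked to be where they started. The brush was partly hidden by the arm in the last overhead view. The green and purple look-alikes were not touched.

The two cameras disagreed by about 5 mm on the gauge's y position. I used the top camera's value, which fitted better when I checked it against the gripper, and took jaw travel from the point where the finger met the tab and from the pointer. I did not notice a grip slackening or a knock to the crate or bowl.

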